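Load the sample carrier and lift it level by its folding handle

ROBOT

A 6-joint arm with a two-finger parallel gripper is mounted at the origin on a cart in front of the work surface, level with it; the furniture and walls round the work are solid. World frame = base frame: x ahead of the robot, y to its left, z up, the work surface at z = 0. Lengths are in m, angles in rad, forces in N, time in s.
With the tool pointing down it reaches from about 0.375 to 0.9 m from the base axis. Payload 3.1 kg.
Tool frame: the origin (TCP) lies at the very end of the fingers, on their centre line; the grasp point (between the pads) lies robot.grasp_offset behind it (robot.grasp_offset is the distance from the TCP to the grasp point, in m); z points along the fingers, y is the direction in which the jaws open and shut (so a half turn about z gives the same grasp; the last joint's range is limited). The gripper opens to 87 mm and grips with 3 to 60 N. Pads are 19 mm wide; open, the fingers measure 117 mm over their backs; the gripper's body (75 mm by 190 mm) begins 51 mm behind the grasp point.
Start: joints at [1.036, 0.527, 1.433, -0, 1.181, -0.178], TCP at [0.218, 0.586, 0.223] pointing down, gripper open.
Joint ranges: [-3.08, 3.08], [-0.75, 2.2], [0.22, 2.44], [-1.43, 4.57], [0, 2.65], [-2.85, 2.85]. Speed limits (rad/s): [2.79, 2.79, 3.14, 3.14, 3.14, 3.14].

INTERFACE

Orientations are given as a unit quaternion [x, y, z, w].
In Python, from rig import robot gives the robot as it stands.
- The arm moves only by the tool drive_tool, never from a script. Its argument "targets" is one flat list of numbers, 6 for each row, row after row: the shift along the tool's x, y, z in cm, then the turn, a rotation vector about the tool's x, y, z in degrees. A call has 1 to 12 rows; each row is the pose to reach, as a shift and turn from the pose commanded when the call began, along the tool's axes at that moment; what a row does not reach only later rows make up. A row lasts 1/12 s, in which the tool goes at most 41.7 mm and 7.16 degrees, less where a joint would pass 70% of its speed; a pose out of reach is approached as far as the arm can. A call with a gripper value outside its range is refused whole. "grip" is the gripper command: -1 is fully open, 1 is shut, values between are in proportion, set as the call begins (left out, the last holds). The fingers move at their own pace and stop on an object; "squeeze" is the grip in N (left out, the last holds). Time passes only in rows, so rows that repeat a pose let the fingers close. It gives the time, the measured TCP pose, the force and the opening at its end, in the units of the state.
- robot.get_obs(): the state, without advancing time (a new reading comes with each control period).
- robot.camera(name): name is "scene" or "side" or "wrist"; returns (picture, depth): 420x560x3 uint8, red, green, blue; 420x560 float32, m along the optical axis (not along the pixel's ray), 0 where there is no reading.
- robot.calibration(name): a dict with "mtx" (3x3 intrinsics, pixels), "distortion" ([k1, k2, p1, p2, k3] as OpenCV has them; the pictures are not rectified), "R" (3x3) and "t" (3): a world point X has camera coordinates R X + t; the wrist camera has in their place "hand_eye" (4x4, takes a point from camera to tool coordinates, whose origin is the TCP and whose axes are the flange's). Camera axes: x right, y down, z forward; pixel columns grow to the right and rows downward; lengths in m; the calibration is good to about 2 mm. A picture is of the moment at which its call begins: read the wrist's pose just before it. calibration takes no time and is no camera call.
- robot.hand_in(): hands the job in, once; it reports no verdict.
The state is a dict: "time": time; "q": joint angles; "joint_velocities": joint speeds; "joint_torque": joint torques, N m; "position": TCP position; "tool_rot": TCP orientation; "ft_force": force on the tool from outside, world axes, zero at the start; "moment": the same for the moment, N m; "grip_width": finger opening in m.
Only numpy, scipy, OpenCV 4.12 (cv2) and the standard library are available. Lean on these libraries where they do the work, as an engineer would, in place of code of your own. Each camera call takes 0.05 s, during which the arm holds its last target.

TASK

Load the sample carrier where it stands on the bench: stand the two tall capped tubes in its two round holes for tubes and the small bottle in its wide low hole, each pushed down to the carrier's floor. Then swing the carrier's folded handle upright and lift the carrier by it straight up, about 10 cm off the bench, and finish while still holding it there by the handle, steady and level with its load in place. Leave the forceps, the timer, the roll of tape and everything else on the bench where they are.

Things in the scene. Friction and masses are not known exactly. Their poses are not given: they have to be found in the camera images.
- tube_a_center (a point): Centre (half-way up) of one of two alike tall screw-capped tubes, loose, upright on its flat foot on the bench. 114 mm high (centre 57 mm above the foot), body 29.5 mm diameter up to 98 mm, cap 34.5 mm diameter above that; 55 g. z axis up; its yaw is of no matter.
- tube_b_center (a point): Centre of the other tall tube, alike in every way; either tube may go in either tube hole.
- bottle_center (a point): Centre (half-way up) of the small round screw-cap bottle, loose, upright on the bench. 75 mm high (centre 37.5 mm above the foot), body 40 mm diameter up to about 52 mm, then a shoulder to a 23 mm cap; 110 g. z axis up; its yaw is of no matter.
- carrier: Sample carrier, a stepped metal tray with grey drilled plates, 150 (x) by 126 mm (y), 0.42 kg, loose on the bench. Origin: centre of the underside, z up. High step (plate top at 54 mm, two tube holes) at its -x end, which faces the robot within 0.4 rad; low step (25 mm, bottle hole) at +x. Inner floor 7 mm up; sides 63 mm from the middle, with pivot lugs to 75 mm. Hangs level only when fully loaded.
- tube_hole_left (a point): Centre of the mouth of the tube hole on the carrier's +y side, in the high plate's top face; carrier's axes. 36 mm diameter; the floor is 47 mm below the mouth. A seated tube's centre is about 10 mm above this point. The two tube holes are 64 mm apart.
- tube_hole_right (a point): The same for the tube hole on the carrier's -y side.
- bottle_hole (a point): Centre of the mouth of the bottle's hole, in the low plate's top face; carrier's axes. 47 mm diameter; the floor is 18 mm below the mouth. The seated bottle's centre is about 19.5 mm above this point. 84 mm from the line of the tube holes.
- bail_grip (a point): Middle of the handle's black round sleeve (16 mm diameter, 84 mm long along the carrier's y), on two thin arms that turn about the line across the carrier's middle (its y axis), 60 mm above its underside; radius 135 mm. Folded: sleeve 60 mm above the bench, 135 mm from the carrier's middle on its -x side, 60 mm clear of its end. Upright: 195 mm up (tube tops 121 mm).
- bail (a joint): Angle of the folding handle in rad: 0 folded level over the carrier's -x end (as it starts), 1.57 upright, 3.1 folded the other way. Turns freely with a little friction, falls back if let go before upright; a held sleeve can turn between the fingers.
- forceps: Fine metal forceps lying on the bench among the tubes, 125 x 18 x 9 mm, loose; origin at the centre of the underside. Bystander.
- timer: White bench timer lying on its back, 62 x 66 x 20 mm, loose; origin at the centre of the underside. Bystander.
- tape: Roll of tape lying flat, 96 mm diameter, 25 mm high, loose; origin at the centre of the underside. Bystander.
Mind the look-alikes: they are no part of the job. Of the things that look like the part that bears bottle_center, the smaller one is meant.

How it is judged:
On the way:
1. Both tubes and the bottle stand in their holes, down on the carrier's floor, while the carrier stands on the bench ((((horizontal distance between tube_a_center and tube_hole_left below 0.012 m and z of tube_a_center in the frame of tube_hole_left below 0.02 m) and (horizontal distance between tube_b_center and tube_hole_right below 0.012 m and z of tube_b_center in the frame of tube_hole_right below 0.02 m)) or ((horizontal distance between tube_a_center and tube_hole_right below 0.012 m and z of tube_a_center in the frame of tube_hole_right below 0.02 m) and (horizontal distance between tube_b_center and tube_hole_left below 0.012 m and z of tube_b_center in the frame of tube_hole_left below 0.02 m))) and horizontal distance between bottle_center and bottle_hole below 0.012 m and z of bottle_center in the frame of bottle_hole below 0.028 m and height (world z) of carrier below 0.008 m and angle between carrier's own z axis and vertical below 0.05 rad), for 0.2 s.
At the end, for the whole second after the job is handed in: Held by the upright handle (1.2 to 1.95 rad, over 3 N on it), underside 60 to 180 mm above the bench, within 220 mm of its start, tilt under 0.12 rad, under 30 mm/s and 0.2 rad/s; tubes and bottle within 12 mm of their holes' centres, down on the floor (centres under 20 and 28 mm above the mouths) ((((horizontal distance between tube_a_center and tube_hole_left below 0.012 m and z of tube_a_center in the frame of tube_hole_left below 0.02 m) and (horizontal distance between tube_b_center and tube_hole_right below 0.012 m and z of tube_b_center in the frame of tube_hole_right below 0.02 m)) or ((horizontal distance between tube_a_center and tube_hole_right below 0.012 m and z of tube_a_center in the frame of tube_hole_right below 0.02 m) and (horizontal distance between tube_b_center and tube_hole_left below 0.012 m and z of tube_b_center in the frame of tube_hole_left below 0.02 m))) and horizontal distance between bottle_center and bottle_hole below 0.012 m and z of bottle_center in the frame of bottle_hole below 0.028 m and height (world z) of carrier between 0.06 and 0.18 m and distance of carrier from where it was at the start of the episode below 0.22 m and angle between carrier's own z axis and vertical below 0.12 rad and linear speed of carrier below 0.03 m/s and angular speed of carrier below 0.2 rad/s and value of joint bail between 1.2 and 1.95 rad and contact force between carrier and the fingers above 3 N); the arm keeps its last pose, push and grip.
It fails at once if the forceps is moved more than 30 mm (distance of forceps from where it was at the start of the episode above 0.03 m).
It fails at once if the timer is moved more than 30 mm (distance of timer from where it was at the start of the episode above 0.03 m).
It fails at once if the tape is moved more than 30 mm (distance of tape from where it was at the start of the episode above 0.03 m).
It also fails if it takes over 72 s, if anything falls off the work surface, if the arm or the gripper's body presses on something with over 40 N, if the wrist force passes 120 N, or if a joint passes its speed limit or range.

## Working session

There is one attempt and no reset: what is moved stays moved. The work goes in short steps, Python scripts to look and compute and a tool call to move; the robot and the scene stay as the last step left them, time stands still between calls to the robot, and variables do not carry over. Pictures are saved under pics/ and viewed, and the job is handed in when it is done.

Besides the shell and the picture viewer there is one more tool, called after "Request:" as name(argument=value, ...) on one line, values as JSON. drive_tool: Moves the arm, as the interface text tells. Its arguments: {"type":"object","properties":{"targets":{"type":"array","items":{"type":"number"}},"grip":{"type":"number"},"squeeze":{"type":"number"}},"required":["targets"]}

```bash
ls; mkdir -p pics
python3 - <<'E'
from rig import robot
import cv2,numpy as np
o=robot.get_obs()
for k,v in o.items(): print(k,np.round(v,4))
print(robot.grasp_offset)
for n in ["scene","side","wrist"]:
    c=robot.calibration(n); print(n,{k:np.round(v,4).tolist() for k,v in c.items()})
    p,d=robot.camera(n); cv2.imwrite(f'pics/{n}0.png',p[:,:,::-1]); np.save(f'pics/{n}0.npy',d)
E
```

```text
pics
time 0.0
q [ 1.0355  0.5284  1.4339 -0.      1.1814 -0.1785]
joint_velocities [ 0.0017  0.0002  0.0023 -0.0015 -0.0018 -0.0008]
joint_torque [-1.10000e-03 -4.40033e+01 -1.76596e+01  6.34000e-02  5.79000e-02
 -2.00000e-04]
position [0.2179 0.585  0.2216]
tool_rot [ 1.775e-01  9.841e-01 -1.000e-03 -4.000e-04]
ft_force [ 0.5226 -0.0199 -0.7906]
moment [ 0.0015 -0.0177  0.027 ]
grip_width 0.0869
0.0187
scene {'mtx': [[477.1649, 0.0, 278.3528], [0.0, 477.1649, 204.919], [0.0, 0.0, 1.0]], 'distortion': [-0.101, 0.0, 0.0, 0.0, 0.0], 'R': [[0.6098, -0.7926, 0.0056], [-0.5696, -0.4432, -0.6922], [0.5511, 0.4189, -0.7217]], 't': [-0.3974, 0.3353, 1.3878]}
side {'mtx': [[511.1981, 0.0, 279.553], [0.0, 511.1981, 215.0382], [0.0, 0.0, 1.0]], 'distortion': [0.0434, 0.0, 0.0, 0.0, 0.0], 'R': [[0.9019, -0.4316, -0.0153], [-0.1907, -0.3661, -0.9108], [0.3875, 0.8244, -0.4125]], 't': [-0.5424, 0.1287, 1.2912]}
wrist {'mtx': [[353.0236, 0.0, 277.6297], [0.0, 353.0236, 208.2821], [0.0, 0.0, 1.0]], 'distortion': [-0.0396, 0.0, 0.0, 0.0, 0.0], 'hand_eye': [[-0.0014, -0.956, -0.2935, 0.0803], [1.0, -0.0013, -0.0007, -0.0003], [0.0003, -0.2935, 0.956, -0.1612], [0.0, 0.0, 0.0, 1.0]]}
```

View pics/scene0.png

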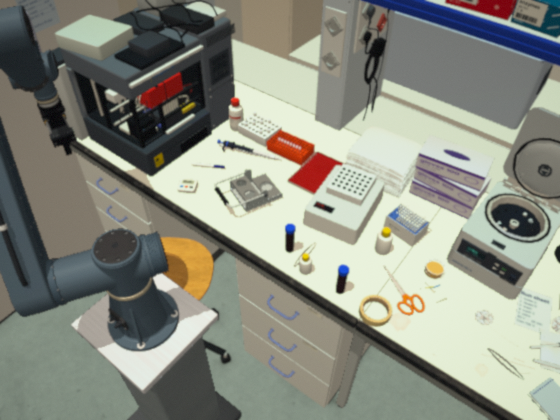

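View pics/side0.png

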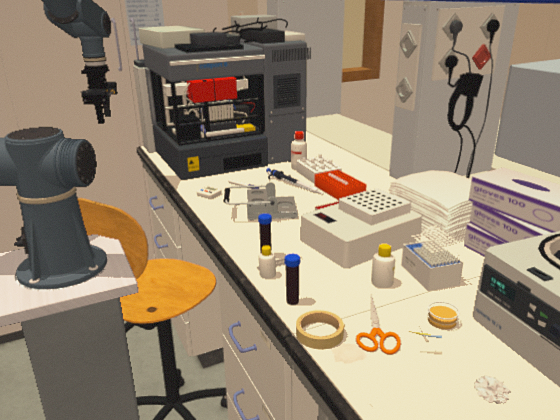

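View pics/wrist0.png

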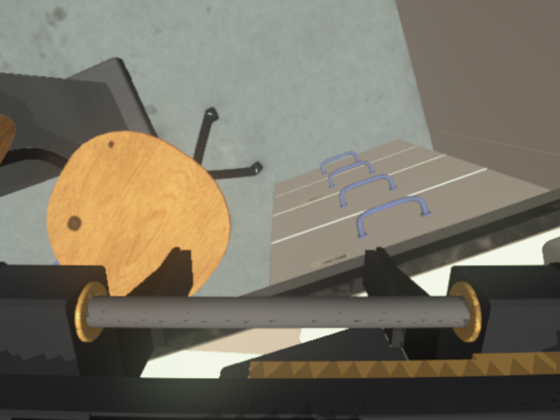

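The scene view shows the blue-capped tubes at (290,237) and (343,278), the small bottle at (306,263), the larger look-alike at (384,240), the carrier at (250,190), and the tape at (376,310). I'll zoom in and measure.

```bash
cat > h.py <<'E'
from rig import robot
import cv2,numpy as np
from scipy.spatial.transform import Rotation as Ro
def cam(n):
    c=robot.calibration(n)
    if n=='wrist':
        o=robot.get_obs(); H=c['hand_eye']; T=np.eye(4);T[:3,:3]=Ro.from_quat(o['tool_rot']).as_matrix();T[:3,3]=o['position']
        M=T@np.array(H); R=M[:3,:3].T; t=-R@M[:3,3]
    else: R=np.array(c['R']);t=np.array(c['t'])
    return np.array(c['mtx']),np.array(c['distortion']),R,t
def rays(C,uv):
    K,D,R,t=C
    n=cv2.undistortPoints(np.array(uv,float).reshape(-1,1,2),K,D).reshape(-1,2)
    return -R.T@t, np.c_[n,np.ones(len(n))]@R   # ray dirs scaled to depth=1
def onz(C,uv,z):
    o,d=rays(C,uv); return o+d*((z-o[2])/d[:,2])[:,None]
def wdepth(C,uv,dep):
    o,d=rays(C,uv); return o+d*np.asarray(dep)[:,None]
def cloud(C,dep):
    h,w=dep.shape; v,u=np.mgrid[:h,:w]
    return wdepth(C,np.c_[u.ravel(),v.ravel()],dep.ravel()).reshape(h,w,3)
def proj(C,X):
    K,D,R,t=C
    return cv2.projectPoints(np.array(X,float).reshape(-1,1,3),cv2.Rodrigues(R)[0],t,K,D)[0].reshape(-1,2)
E
python3 - <<'E'
from h import *
for n in ['scene','side']:
    p=cv2.imread(f'pics/{n}0.png'); d=np.load(f'pics/{n}0.npy'); C=cam(n); X=cloud(C,d)
    hsv=cv2.cvtColor(p,cv2.COLOR_BGR2HSV)
    for nm,lo,hi in [('blue',(105,150,60),(130,255,255)),('yellow',(20,150,120),(32,255,255))]:
        m=cv2.inRange(hsv,lo,hi); k,l,s,c=cv2.connectedComponentsWithStats(m)
        for i in range(1,k):
            if s[i,4]>25:
                q=X[l==i]; q=q[d[l==i]>0]
                print(n,nm,s[i],np.round(c[i],1),np.round(np.median(q,0),3),np.round(np.percentile(q,97,axis=0),3))
    print(n)
    b=(200,140,480,340) if n=='scene' else (180,160,440,380)
    q=p[b[1]:b[3],b[0]:b[2]]; f=800/q.shape[1]; f=min(f,600/q.shape[0])
    cv2.imwrite(f'pics/{n}0z.png',cv2.resize(q,None,fx=f,fy=f,interpolation=cv2.INTER_CUBIC))
E
```

```text
scene blue [ 365    0  195   65 3212] [476.8  27.2] [ 1.09  -0.411  0.612] [ 1.099 -0.105  0.639]
scene blue [286 224   9  11  71] [289.7 228.8] [ 0.466 -0.186  0.114] [ 0.481 -0.174  0.119]
scene blue [339 265   9  12  89] [342.8 270.5] [ 0.432 -0.403  0.113] [ 0.448 -0.39   0.118]
scene yellow [182 103  12   9  47] [187.6 106.9] [0.696 0.487 0.156] [0.726 0.496 0.2  ]
scene yellow [382 227   9  10  66] [385.9 231.6] [ 0.657 -0.425  0.094] [ 0.673 -0.414  0.1  ]
scene yellow [303 254   6   7  36] [305.2 256.8] [ 0.432 -0.272  0.074] [ 0.44  -0.263  0.08 ]
scene yellow [428 263  14  10 106] [434.7 267.3] [ 0.684 -0.603  0.02 ] [ 0.701 -0.583  0.024]
scene
side blue [465   0  95   3 152] [5.193e+02 4.000e-01] [ 1.091 -0.311  0.588] [ 1.095 -0.144  0.59 ]
side blue [259 214  12  11 114] [264.5 218.6] [ 0.471 -0.192  0.111] [ 0.486 -0.171  0.114]
side blue [285 254  15  13 165] [291.9 260.1] [ 0.436 -0.41   0.111] [ 0.452 -0.388  0.114]
side yellow [236 123  19   9 106] [246.4 126.9] [0.706 0.493 0.157] [0.733 0.53  0.168]
side yellow [187 156  12  16 142] [193.1 163.5] [0.472 0.427 0.068] [0.489 0.435 0.094]
side yellow [262 245   9  11  86] [266.  249.8] [ 0.437 -0.274  0.07 ] [ 0.475 -0.193  0.075]
side yellow [378 244  13  13 146] [384.5 250. ] [ 0.659 -0.431  0.09 ] [ 0.675 -0.411  0.096]
side yellow [431 306  25  12 202] [442.9 311.6] [ 0.687 -0.599  0.02 ] [ 0.705 -0.58   0.023]
side
```

View pics/scene0z.png

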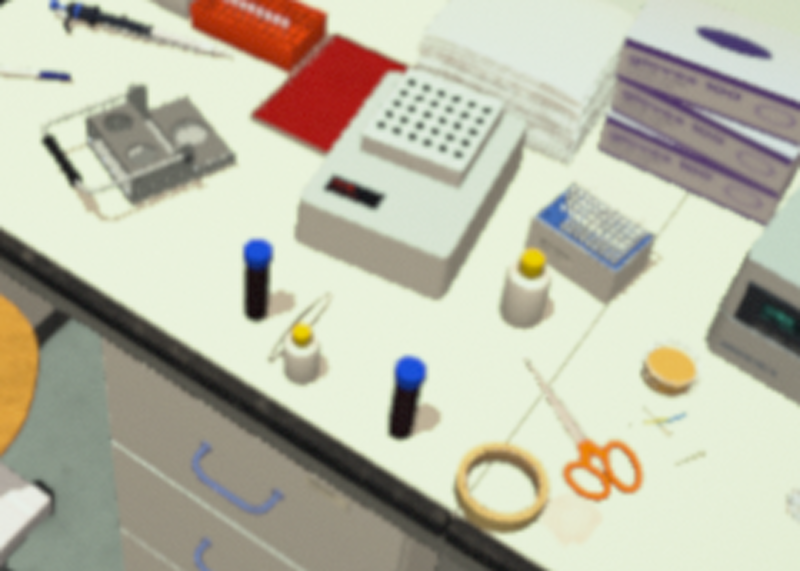

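View pics/side0z.png

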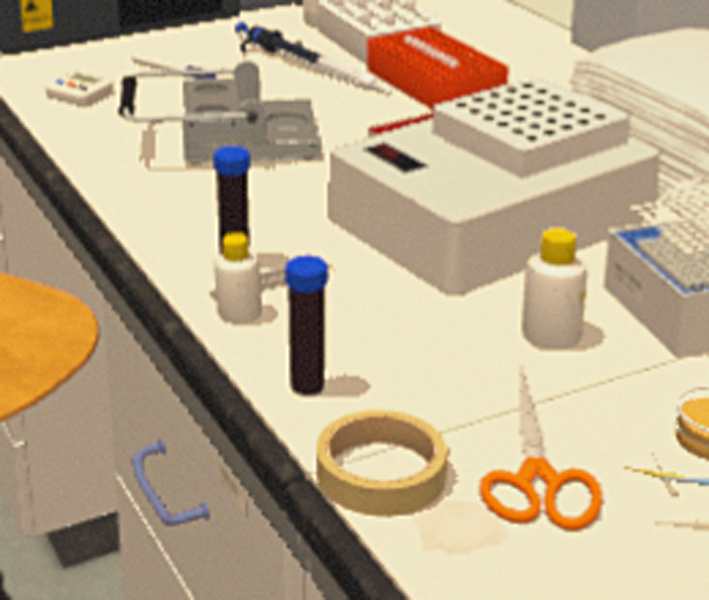

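Run:
```python
from h import *
for n,b in [('scene',(212,165,286,215)),('side',(218,178,300,222))]:
    p=cv2.imread(f'pics/{n}0.png'); d=np.load(f'pics/{n}0.npy'); C=cam(n); X=cloud(C,d)
    q=X[b[1]:b[3],b[0]:b[2]].reshape(-1,3); g=p[b[1]:b[3],b[0]:b[2]].reshape(-1,3).max(1)
    for lo,hi in [(.05,.058),(.02,.03)]:
        s=q[(q[:,2]>lo)&(q[:,2]<hi)]; r=cv2.minAreaRect((s[:,:2]*1000).astype(np.float32)); print(n,lo,len(s),np.round(s.mean(0),3),np.round(r[0]),np.round(r[1]),r[2])
    dk=(g<40)
    s=onz(C,[(212+0,165)],.06)
    vv,uu=np.nonzero(dk.reshape(b[3]-b[1],-1)); uv=np.c_[uu+b[0],vv+b[1]]
    s=onz(C,uv,.06); print('dark',len(s)); 
    m,l,k,c=cv2.connectedComponentsWithStats(dk.reshape(b[3]-b[1],-1).astype(np.uint8))[0:4]
    for i in range(1,m):
        if k[i,4]>12: print(k[i], np.round(onz(C,[c[i]+[b[0],b[1]]],.06),3))
```

```text
scene 0.05 284 [0.567 0.087 0.054] [550.  94.] [145. 155.] 63.3174934387207
scene 0.02 351 [0.629 0.056 0.025] [605.  70.] [137. 153.] 67.40399169921875
dark 11
side 0.05 295 [0.566 0.087 0.053] [544.  91.] [155. 156.] 67.60501861572266
side 0.02 374 [0.625 0.049 0.024] [643. 141.] [311. 159.] 62.65081787109375
dark 25
[ 7 11  4 11 24] [[0.485 0.128 0.06 ]]
```

Run:
```python
from h import *
d=np.load('pics/scene0.npy');X=cloud(cam('scene'),d)
for nm,(a,b,c,e) in dict(block=(308,165,378,238),machine=(75,0,235,168)).items():
    q=X[b:e,a:c].reshape(-1,3); q=q[q[:,2]>.03]; print(nm,np.round(np.percentile(q,[1,5,50,95,99],axis=0),3).tolist())
d=np.load('pics/side0.npy');X=cloud(cam('side'),d)
q=X[190:262,303:408].reshape(-1,3); q=q[q[:,2]>.03]; print(np.round(np.percentile(q,[1,5,50,95,99],axis=0),3).tolist())
```

```text
block [[0.588, -0.344, 0.034], [0.595, -0.332, 0.045], [0.7, -0.245, 0.084], [0.846, -0.154, 0.116], [0.901, -0.134, 0.119]]
machine [[0.415, 0.397, 0.038], [0.419, 0.425, 0.07], [0.575, 0.486, 0.348], [0.883, 0.852, 0.495], [0.929, 1.077, 0.508]]
[[0.589, -0.441, 0.031], [0.596, -0.416, 0.037], [0.698, -0.282, 0.081], [0.832, -0.169, 0.112], [0.898, -0.14, 0.115]]
```

Request:
drive_tool(targets=[-18,-20,-8,0,0,0,-18,-20,-8,0,0,0,-18,-20,-8,0,0,0,-18,-20,-8,0,0,0,-18,-20,-8,0,0,0,-18,-20,-8,0,0,0,-53,-33,-8,0,0,0,-53,-33,-8,0,0,0,-53,-33,-8,0,0,0,-53,-33,-8,0,0,0,-53,-33,-8,0,0,0,-53,-33,-8,0,0,0], grip=-1)

```text
time: 1.15
position: [0.4907, 0.1912, 0.2993]
tool_rot: [0.178, 0.984, 0.0, -0.0]
ft_force: [0.2, 0.8, 0.5]
grip_width: 0.0871
```

Request:
drive_tool(targets=[-14,-6,0,0,0,0,-14,-6,0,0,0,0,-14,-6,0,0,0,0,-14,-6,0,0,0,0,-14,-6,0,0,0,0,-14,-6,0,0,0,0])

```text
time: 1.65
position: [0.6004, 0.0865, 0.2983]
tool_rot: [0.179, 0.984, 0.0, -0.001]
ft_force: [-0.1, 0.1, -0.1]
grip_width: 0.087
```

Run:
```python
from h import *
C=cam('wrist'); o=robot.get_obs(); print(o['position'],o['time'])
p,d=robot.camera('wrist'); cv2.imwrite('pics/w1.png',p[:,:,::-1]); np.savez('pics/w1.npz',d=d,K=C[0],D=C[1],R=C[2],t=C[3])
```

```text
[0.6004272  0.08650704 0.29833026] 1.65
```

View pics/w1.png

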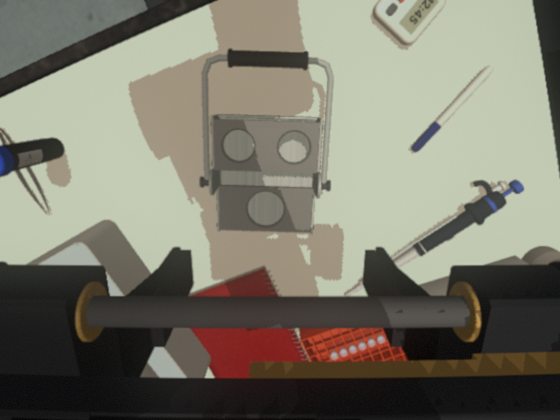

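The wrist view shows the carrier well: tube holes at (240,145) and (293,147), bottle hole at (266,208), sleeve at (268,59), and pivots at (204,182) and (327,186).

```bash
cat > carr.py <<'E'
from h import *
def run(f):
    z=np.load(f+'.npz'); C=(z['K'],z['D'],z['R'],z['t']); d=z['d']; p=cv2.imread(f+'.png'); return C,d,p
E
python3 - <<'E'
from carr import *
C,d,p=run('pics/w1'); X=cloud(C,d); Z=X[...,2]
q=p[40:250,190:345]; cv2.imwrite('pics/w1z.png',cv2.resize(q,None,fx=2.8,fy=2.8,interpolation=cv2.INTER_CUBIC))
# plate tops
for lo,hi in [(.049,.059),(.02,.03)]:
    m=((Z>lo)&(Z<hi)); m[250:]=0; m[:,:190]=0;m[:,345:]=0
    s=X[m]; r=cv2.minAreaRect((s[:,:2]*1000).astype(np.float32)); print(lo,len(s),np.round(np.median(s,0),4),np.round(r[0],1),np.round(r[1],1),round(r[2],1))
# sleeve
g=p.max(2); m=(g<60).astype(np.uint8); m[:45]=0;m[72:]=0;m[:,:220]=0;m[:,320:]=0
k,l,s,c=cv2.connectedComponentsWithStats(m); i=1+np.argmax(s[1:,4]); print(s[i]); vv,uu=np.nonzero(l==i); w=onz(C,np.c_[uu,vv],.064)
r=cv2.minAreaRect((w[:,:2]*1000).astype(np.float32));print('sleeve',r)
# holes by gradients: darker/brighter inside via depth
for (u,v,zp,rad) in [(240,145,.054,18),(293,147,.054,18),(266,208,.025,23.5)]:
    print(u,v,[round(float(Z[v,uu]),3) for uu in range(u-24,u+25,3)])
E
```

```text
0.049 4248 [0.5666 0.0839 0.0531] [546.3  93.8] [145.2 158.2] 67.1
0.02 3473 [0.644  0.0508 0.0241] [606.   67.8] [127.7 150.1] 67.6
[ 228   50   79   19 1107]
sleeve ((481.927490234375, 118.9617691040039), (81.83675384521484, 15.732229232788086), 67.81022644042969)
240 145 [0.053, 0.051, 0.052, 0.007, 0.005, 0.006, 0.007, 0.007, 0.006, 0.006, 0.006, 0.006, 0.005, 0.053, 0.054, 0.054, 0.054]
293 147 [0.054, 0.053, 0.054, 0.006, 0.006, 0.006, 0.006, 0.006, 0.008, 0.006, 0.005, 0.006, 0.007, 0.007, 0.053, 0.053, 0.053]
266 208 [0.026, 0.024, 0.008, 0.006, 0.004, 0.007, 0.006, 0.007, 0.007, 0.007, 0.006, 0.007, 0.005, 0.006, 0.022, 0.025, 0.023]
```

View pics/w1z.png

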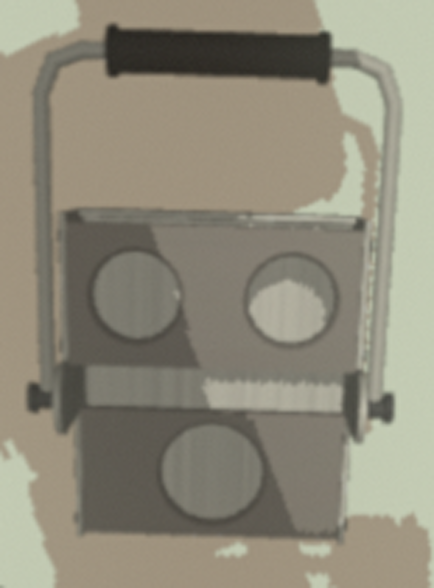

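```bash
cat > holes.py <<'E'
from carr import *
def holes(f,seeds):
    C,d,p=run(f); X=cloud(C,d); Z=X[...,2]; out=[]
    for (u,v,zp) in seeds:
        m=((Z<zp-.006)).astype(np.uint8); k,l=cv2.connectedComponents(m,connectivity=4)
        c=cv2.findContours((l==l[v,u]).astype(np.uint8),cv2.RETR_EXTERNAL,cv2.CHAIN_APPROX_NONE)[0][0].reshape(-1,2)
        w=onz(C,c,zp)[:,:2]
        A=np.c_[2*w,np.ones(len(w))]; s=np.linalg.lstsq(A,(w**2).sum(1),rcond=None)[0]
        print(np.round(s[:2],4),'r',round(float(np.sqrt(s[2]+s[0]**2+s[1]**2)),4),len(w)); out.append(s[:2])
    return np.array(out)
E
python3 - <<'E'
from holes import *
h=holes('pics/w1',[(240,145,.054),(293,150,.054),(266,208,.025)])
a,b,c=h; t=b-a; print('sep',np.linalg.norm(t),'mid->bottle',np.linalg.norm(c-(a+b)/2)); 
y1=np.degrees(np.arctan2(*(c-(a+b)/2)[::-1])); y2=np.degrees(np.arctan2(-t[0],t[1])); print(y1,y2)
E
```

```text
[0.5548 0.0549] r 0.0171 86
[0.579  0.1134] r 0.017 85
[0.6439 0.0523] r 0.0222 97
sep 0.06329361253172779 mid->bottle 0.08330108074118367
-22.4941276229321 -22.505532769923676
```

Request:
drive_tool(targets=[-2,-38,0,0,0,0,-2,-38,0,0,0,0,-2,-38,0,0,0,0,-2,-38,0,0,0,0,-2,-38,0,0,0,0,-2,-38,0,0,0,0,-2,-38,0,0,0,0,-2,-38,0,0,0,0,-2,-38,0,0,0,0,-2,-38,0,0,0,0,-2,-38,0,0,0,0])

```text
time: 2.62
position: [0.485, -0.2759, 0.2993]
tool_rot: [0.179, 0.984, 0.0, -0.0]
ft_force: [-0.8, 0.4, 0.3]
grip_width: 0.0869
```

Run:
```python
from h import *
C=cam('wrist'); o=robot.get_obs(); print(o['position'],o['time'],o['q'])
p,d=robot.camera('wrist'); cv2.imwrite('pics/w2.png',p[:,:,::-1]); np.savez('pics/w2.npz',d=d,K=C[0],D=C[1],R=C[2],t=C[3])
```

```text
[ 0.48497091 -0.27594432  0.29929685] 2.6167 [-7.17654228e-01  3.54232673e-01  1.50537032e+00  1.48389377e-04
  1.28238755e+00 -1.92888210e+00]
```

View pics/w2.png

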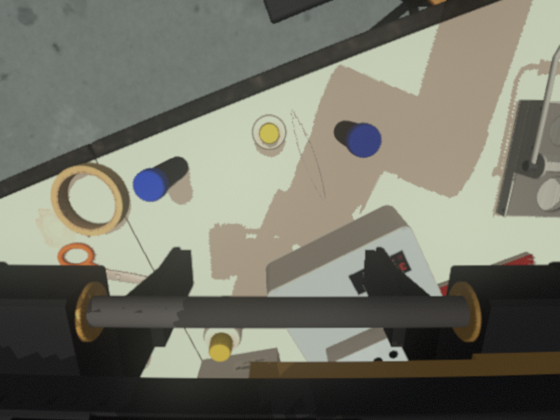

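Run:
```python
from carr import *
C,d,p=run('pics/w2'); X=cloud(C,d); Z=X[...,2]
for nm,(u,v),zt in [('A',(364,140),.114),('B',(150,184),.114),('bot',(269,132),.075)]:
    m=np.abs(Z-zt)<.006; n=np.zeros_like(m); n[v-28:v+28,u-28:u+28]=1; m&=n
    c=max(cv2.findContours(m.astype(np.uint8),cv2.RETR_EXTERNAL,cv2.CHAIN_APPROX_NONE)[0],key=cv2.contourArea).reshape(-1,2)
    w=onz(C,c,zt)[:,:2].astype(np.float32); r=cv2.minEnclosingCircle(w); print(nm,np.round(X[m].mean(0),4),np.round(r[0],4),round(r[1],4))
m=(np.abs(Z-.045)<.01); m[100:160,240:300]&=True
s=X[105:160,245:295]; z=s[...,2]; q=s[(z>.03)&(z<.052)]; print('botbody',np.round(q.mean(0),4),np.round(q.min(0),4),np.round(q.max(0),4))
```

```text
A [ 0.4744 -0.1821  0.1128] [ 0.4744 -0.1823] 0.0171
B [ 0.4408 -0.3993  0.1129] [ 0.4408 -0.3987] 0.0177
bot [ 0.438  -0.269   0.0737] [ 0.438  -0.2688] 0.0111
botbody [ 0.4358 -0.2673  0.0499] [ 0.4188 -0.2898  0.0453] [ 0.4586 -0.25    0.052 ]
```

Tube A is at (0.474,-0.182), tube B at (0.441,-0.399) and the bottle at (0.438,-0.269). Their heights and radii agree with the sizes given. I'll fetch tube A with the jaws turned along carrier x.

Request:
drive_tool(targets=[4.3,8.4,14,0,0,92,4.3,8.4,14,0,0,92,4.3,8.4,14,0,0,92,4.3,8.4,14,0,0,92,4.3,8.4,14,0,0,92,4.3,8.4,14,0,0,92,4.3,8.4,14,0,0,92,4.3,8.4,14,0,0,92,4.3,8.4,14,0,0,92,4.3,8.4,14,0,0,92,4.3,8.4,14,0,0,92,4.3,8.4,14,0,0,92])

```text
time: 3.67
position: [0.4751, -0.1782, 0.1596]
tool_rot: [0.801, 0.598, 0.0, -0.001]
ft_force: [0.6, -0.7, 1.1]
grip_width: 0.0871
```

Request:
drive_tool(targets=[0,0,0,0,0,6,0,0,0,0,0,6])

```text
time: 3.83
position: [0.4751, -0.1784, 0.1596]
tool_rot: [0.83, 0.557, 0.0, -0.0]
ft_force: [0.1, -0.2, -0.1]
grip_width: 0.0868
```

Request:
drive_tool(targets=[-0.4,0.1,3,0,0,0,-0.4,0.1,7,0,0,0,-0.4,0.1,10.4,0,0,0,-0.4,0.1,10.4,0,0,0])

```text
time: 4.17
position: [0.4706, -0.1812, 0.0499]
tool_rot: [0.83, 0.558, -0.002, -0.006]
ft_force: [-1.4, 0.5, -0.1]
grip_width: 0.087
```

Request:
drive_tool(targets=[0,0,0,0,0,0,0,0,0,0,0,0,0,0,0,0,0,0,0,0,0,0,0,0,0,0,0,0,0,0,0,0,0,0,0,0,0,0,0,0,0,0,0,0,0,0,0,0], grip=1, squeeze=20)

```text
time: 4.83
position: [0.4746, -0.1857, 0.0558]
tool_rot: [0.831, 0.556, 0.0, 0.0]
ft_force: [-0.1, 0.2, 0.4]
grip_width: 0.0413
```

Request:
drive_tool(targets=[0.3,0,0,0,0,0,0.3,0,0,0,0,0,0.3,0,0,0,0,0,0.3,0,0,0,0,0])

```text
time: 5.17
position: [0.4757, -0.1828, 0.0554]
tool_rot: [0.831, 0.556, 0.0, 0.0]
ft_force: [0.0, -0.1, 2.3]
grip_width: 0.0335
```

Run:
```python
from h import *
o=robot.get_obs(); print(o['position'],o['grip_width'],o['tool_rot'],o['time'])
p,d=robot.camera('scene'); cv2.imwrite('pics/s1.png',cv2.resize(p[190:310,240:400,::-1],None,fx=5,fy=5))
```

```text
[ 0.47567243 -0.18280114  0.05538829] 0.03353071438655156 [8.30876222e-01 5.56457263e-01 2.76626695e-05 1.30807345e-04] 5.1667
```

View pics/s1.png

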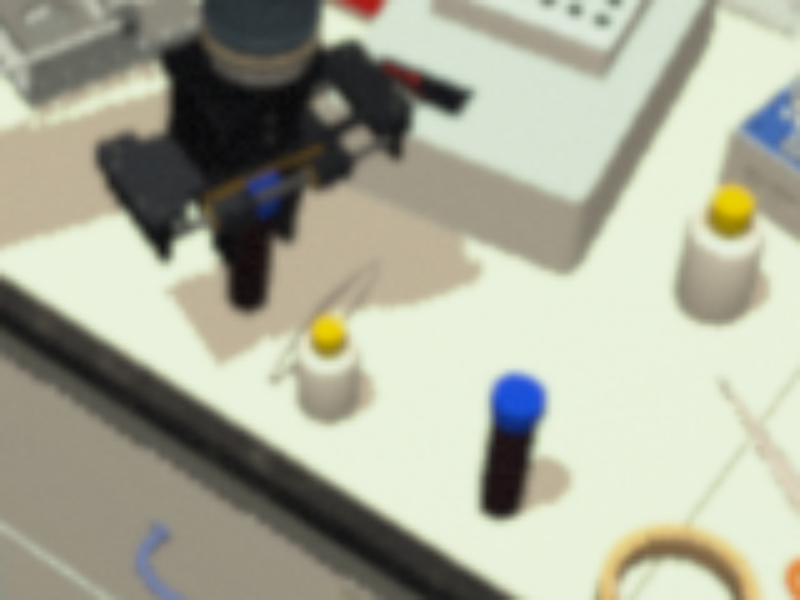

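Request:
drive_tool(targets=[0,0,0,0,0,0,0,0,0,0,0,0,0,0,0,0,0,0])

```text
time: 5.47
position: [0.4756, -0.1829, 0.0553]
tool_rot: [0.831, 0.556, 0.0, 0.0]
ft_force: [-0.3, 0.6, 3.0]
grip_width: 0.0334
```

Run:
```python
from h import *
p,d=robot.camera('side'); cv2.imwrite('pics/s2.png',cv2.resize(p[150:270,200:360,::-1],None,fx=5,fy=5,interpolation=cv2.INTER_CUBIC))
```

```text
(no output)
```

View pics/s2.png

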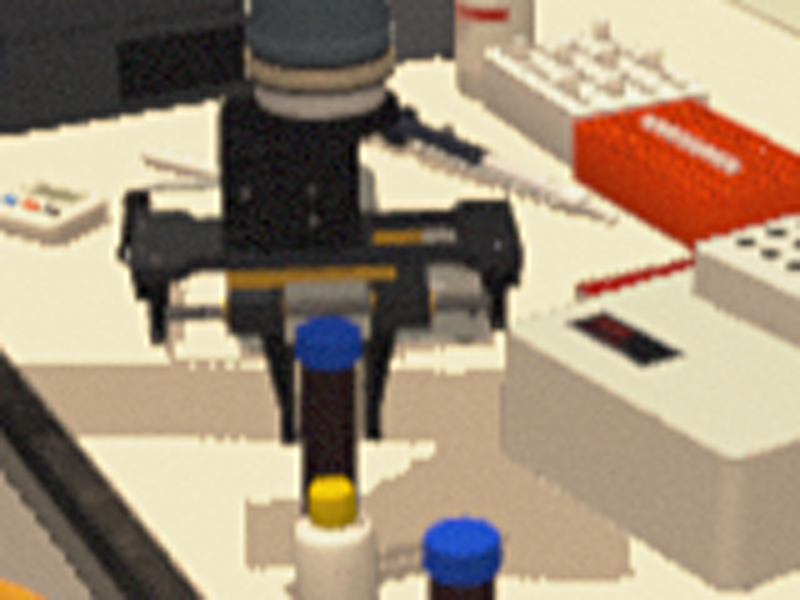

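The fingers' upper parts close on the wider cap. I'll regrip with the pads centred on the cap, 31 mm higher.

Request:
drive_tool(targets=[0,0,0,0,0,0,0,0,0,0,0,0,0,0,0,0,0,0,-0.1,0.1,-3.2,0,0,0,-0.1,0.1,-3.2,0,0,0,-0.1,0,-3.2,0,0,0,-0.1,0,-3.2,0,0,0], grip=-0.15)

```text
time: 6.1
position: [0.4747, -0.1834, 0.0871]
tool_rot: [0.831, 0.556, -0.0, -0.0]
ft_force: [-1.1, 0.3, -0.5]
grip_width: 0.0499
```

Request:
drive_tool(targets=[0,0,0,0,0,0,0,0,0,0,0,0,0,0,0,0,0,0,0,0,0,0,0,0,0,0,0,0,0,0,0,0,0,0,0,0], grip=1, squeeze=25)

```text
time: 6.6
position: [0.475, -0.1836, 0.087]
tool_rot: [0.831, 0.556, -0.0, -0.0]
ft_force: [0.1, -0.1, -0.6]
grip_width: 0.0333
```

Request:
drive_tool(targets=[0,0,-4,0,0,0,0,0,-8,0,0,0,0,0,-12,0,0,0,2,0,-16,0,0,0,6,-0.3,-16,0,0,0,10,-0.5,-16,0,0,0,14,-0.7,-16,0,0,0,18,-1,-16,0,0,0,22,-1.2,-16,0,0,0,26,-1.4,-16,0,0,0,29.5,-1.6,-16,0,0,0,31.3,-1.7,-16,0,0,0])

```text
time: 7.6
position: [0.5793, 0.1163, 0.2471]
tool_rot: [0.83, 0.558, 0.001, -0.0]
ft_force: [0.9, -0.6, -0.3]
grip_width: 0.0333
```

Request:
drive_tool(targets=[0,0,0,0,0,0,0,0,0,0,0,0])

```text
time: 7.77
position: [0.5782, 0.113, 0.2468]
tool_rot: [0.83, 0.557, -0.001, -0.0]
ft_force: [-0.3, -0.7, -1.0]
grip_width: 0.0335
```

Run:
```python
from h import *
o=robot.get_obs(); print(o['position'],o['grip_width'],o['tool_rot'],o['time'])
p,d=robot.camera('side'); C=cam('side')
cv2.imwrite('pics/s3.png',cv2.resize(p[60:240,180:420,::-1],None,fx=3.3,fy=3.3,interpolation=cv2.INTER_CUBIC))
```

```text
[0.57822156 0.11302984 0.24676444] 0.03352158629241906 [ 8.30193461e-01  5.57475025e-01 -6.42903500e-04 -2.94724416e-05] 7.7667
```

View pics/s3.png

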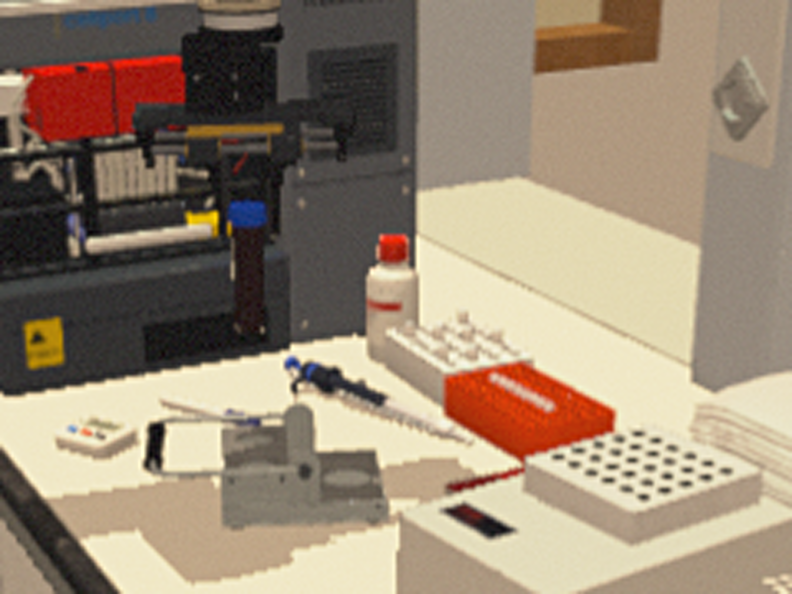

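```bash
cat > tube.py <<'E'
from h import *
def tube(x,y,z0):
    for n in ['side','scene']:
        p,d=robot.camera(n); C=cam(n); X=cloud(C,d)
        m=(np.hypot(X[...,0]-x,X[...,1]-y)<.03)&(X[...,2]>z0-.01)&(X[...,2]<z0+.095)&(d>0)
        q=X[m]
        o,_=rays(C,[(280,210)]); v=np.array([x,y])-o[:2]; v/=np.linalg.norm(v); e=np.array([-v[1],v[0]])
        for a in np.arange(0,.09,.02):
            s=q[(q[:,2]>z0+a)&(q[:,2]<z0+a+.02)]
            if len(s)>5:
                l=(s[:,:2]-[x,y])@e; f=(s[:,:2]-[x,y])@v
                print(n,round(z0+a+.01,3),len(s),'lat %.1f w %.1f front %.1f'%((np.percentile(l,3)+np.percentile(l,97))*500,(np.percentile(l,97)-np.percentile(l,3))*1000,np.percentile(f,10)*1000),'e',np.round(e,2))
    print(robot.get_obs()['position'])
E
python3 -c "
from tube import *
tube(.5782,.1130,.160)"
```

```text
side 0.17 57 lat 1.6 w 24.2 front -15.0 e [-0.92  0.38]
side 0.19 58 lat 1.0 w 24.1 front -14.7 e [-0.92  0.38]
side 0.21 62 lat 0.3 w 24.1 front -14.8 e [-0.92  0.38]
side 0.23 64 lat 1.0 w 26.6 front -15.5 e [-0.92  0.38]
side 0.25 71 lat -1.0 w 46.3 front -15.8 e [-0.92  0.38]
scene 0.17 30 lat 0.0 w 24.7 front -15.3 e [-0.69  0.73]
scene 0.19 36 lat 0.5 w 27.2 front -17.9 e [-0.69  0.73]
scene 0.21 42 lat -0.3 w 27.1 front -19.0 e [-0.69  0.73]
scene 0.23 34 lat 0.2 w 23.6 front -18.0 e [-0.69  0.73]
scene 0.25 45 lat -0.5 w 48.7 front -20.2 e [-0.69  0.73]
[0.57808669 0.11100476 0.24705447]
```

Run:
```python
from h import *
print(robot.get_obs()['position'])
for n in ['scene','side']:
    C=cam(n); d=np.load(f'pics/{n}0.npy'); X=cloud(C,d); Z=X[...,2]
    for (x,y,zp,r) in [(.5548,.0549,.054,.03),(.579,.1134,.054,.03),(.6439,.0523,.025,.035)]:
        v,u=np.mgrid[:420,:560]; P=onz(C,np.c_[u.ravel(),v.ravel()],zp).reshape(420,560,3)
        # hole: rays through the mouth plane whose depth goes below the plane
        m=(np.hypot(P[...,0]-x,P[...,1]-y)<r)&(Z<zp-.005)&(d>0)
        k,l,s,c=cv2.connectedComponentsWithStats(m.astype(np.uint8),connectivity=4); i=1+np.argmax(s[1:,4])
        w=P[l==i][:,:2]; print(n,len(w),np.round(w.mean(0),4),np.round(np.ptp(w,axis=0),3))
```

```text
[0.57808669 0.11100476 0.24705447]
scene 51 [0.5527 0.0529] [0.03  0.032]
scene 46 [0.5768 0.1122] [0.032 0.031]
scene 81 [0.6434 0.0508] [0.045 0.045]
side 29 [0.5538 0.0498] [0.032 0.027]
side 32 [0.5757 0.1057] [0.031 0.03 ]
side 57 [0.6405 0.0426] [0.043 0.038]
```

Request:
drive_tool(targets=[0.1,0.1,3,0,0,0,0.1,0.1,6.5,0,0,0,0.1,0.1,9,0,0,0,0.1,0.1,9.7,0,0,0,0.1,0.1,9.7,0,0,0,0.1,0.1,9.7,0,0,0])

```text
time: 8.42
position: [0.5806, 0.1119, 0.151]
tool_rot: [0.831, 0.556, 0.0, 0.0]
ft_force: [0.4, -0.5, 0.3]
grip_width: 0.0333
```

Run:
```python
from h import *
o=robot.get_obs();print(o['position'],o['joint_velocities'])
p,d=robot.camera('scene'); a=cv2.resize(p[150:220,205:305,::-1],None,fx=5,fy=5,interpolation=cv2.INTER_CUBIC)
p,d=robot.camera('side'); b=cv2.resize(p[150:230,210:310,::-1],None,fx=5,fy=5,interpolation=cv2.INTER_CUBIC)
cv2.imwrite('pics/s4.png',np.vstack([a,b])[:750]);cv2.imwrite('pics/s4.png',cv2.resize(np.hstack([a,b[:350]]),(800,280)))
print(robot.get_obs()['position'])
```

```text
[0.58059088 0.11185094 0.15097103] [ 0.00910799 -0.02617843 -0.02784992  0.00026523 -0.00235196 -0.00024855]
[0.58159066 0.11229086 0.15225689]
```

View pics/s4.png

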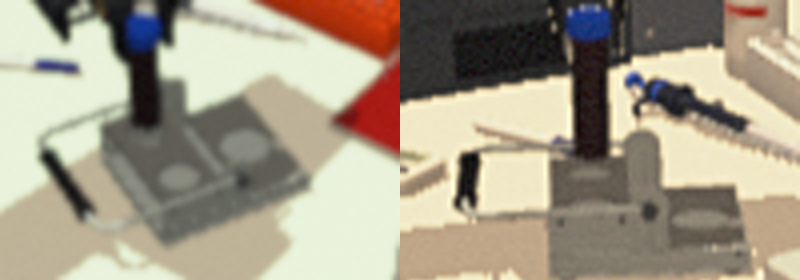

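Request:
drive_tool(targets=[-0.1,-0.2,0.3,0,0,0,-0.1,-0.2,0.8,0,0,0,-0.1,-0.2,1.4,0,0,0,-0.1,-0.2,2,0,0,0,-0.1,-0.2,2,0,0,0])

```text
time: 8.93
position: [0.5766, 0.1126, 0.1289]
tool_rot: [0.831, 0.556, -0.001, -0.001]
ft_force: [0.3, -0.5, -0.6]
grip_width: 0.0334
```

Request:
drive_tool(targets=[0,0.2,0.7,0,0,0,0,0.2,1.4,0,0,0,0,0.2,2.1,0,0,0,0,0.2,2.8,0,0,0,0,0.2,3.3,0,0,0,0,0.2,3.3,0,0,0,0,0.2,3.3,0,0,0])

```text
time: 9.52
position: [0.5793, 0.1118, 0.0967]
tool_rot: [0.831, 0.556, -0.0, -0.0]
ft_force: [0.2, -0.1, -0.1]
grip_width: 0.0336
```

Request:
drive_tool(targets=[0,0,0.3,0,0,0,0,0,0.3,0,0,0,0,0,0.3,0,0,0])

```text
time: 9.77
position: [0.5797, 0.1118, 0.0944]
tool_rot: [0.831, 0.556, 0.0, 0.0]
ft_force: [1.1, 0.0, 0.1]
grip_width: 0.0336
```

Request:
drive_tool(targets=[0,0,0,0,0,0,0,0,0,0,0,0,0,0,0,0,0,0,0,0,-2,0,0,0,0,0,-5,0,0,0,0,0,-9,0,0,0], grip=-0.4)

```text
time: 10.27
position: [0.5774, 0.1117, 0.1827]
tool_rot: [0.831, 0.556, -0.003, -0.002]
ft_force: [1.2, -0.6, -0.8]
grip_width: 0.0595
```

Request:
drive_tool(targets=[-52.5,6.6,0,0,0,0,-52.5,6.6,0,0,0,0,-52.5,6.6,0,0,0,0,-52.5,6.6,0,0,0,0,-52.5,6.6,0,0,0,0,-52.5,6.6,0,0,0,0,-52.5,6.6,0,0,0,0,-52.5,6.6,0,0,0,0,-52.5,6.6,0,0,0,0,-52.5,6.6,0,0,0,0,-52.5,6.6,0,0,0,0,-52.5,6.6,0,0,0,0])

```text
time: 11.27
position: [0.4474, -0.3726, 0.1846]
tool_rot: [0.831, 0.556, 0.0, 0.0]
ft_force: [0.9, 0.0, 0.7]
grip_width: 0.061
```

Request:
drive_tool(targets=[-3,0.4,0,0,0,0,-3,0.4,0,0,0,0,-3,0.4,0,0,0,0,-3,0.4,0,0,0,0])

```text
time: 11.6
position: [0.4402, -0.399, 0.1841]
tool_rot: [0.831, 0.556, 0.0, -0.001]
ft_force: [0.2, 0.0, 0.1]
grip_width: 0.0612
```

Over tube B. I'll descend to TCP z = 0.087 and grip.

Request:
drive_tool(targets=[0,0,3,0,0,0,0,0,6.5,0,0,0,0,0,9,0,0,0,0,0,9.7,0,0,0,0,0,9.7,0,0,0,0,0,9.7,0,0,0])

```text
time: 12.1
position: [0.4414, -0.3992, 0.0879]
tool_rot: [0.83, 0.557, 0.0, 0.0]
ft_force: [0.4, -0.0, -1.0]
grip_width: 0.061
```

Request:
drive_tool(targets=[0,0,0,0,0,0,0,0,0,0,0,0,0,0,0,0,0,0,0,0,0,0,0,0,0,0,0,0,0,0,0,0,0,0,0,0,0,0,0,0,0,0], grip=1)

```text
time: 12.68
position: [0.4408, -0.4003, 0.0879]
tool_rot: [0.831, 0.556, 0.0, 0.001]
ft_force: [-1.0, 0.4, 4.5]
grip_width: 0.0336
```

Request:
drive_tool(targets=[0,0,-4,0,0,0,0,0,-8,0,0,0,1,0,-12,0,0,0,4,-0.5,-16,0,0,0,8,-1.1,-16,0,0,0,12,-1.7,-16,0,0,0,16,-2.3,-16,0,0,0,20,-2.9,-16,0,0,0,24,-3.4,-16,0,0,0,28,-4,-16,0,0,0,32,-4.6,-16,0,0,0,36,-5.2,-16,0,0,0])

```text
time: 13.68
position: [0.5294, -0.0452, 0.2471]
tool_rot: [0.831, 0.556, -0.0, -0.0]
ft_force: [0.5, -1.0, -0.9]
grip_width: 0.0335
```

Request:
drive_tool(targets=[4,-0.6,0,0,0,0,8,-1.2,0,0,0,0,10.4,-1.5,0,0,0,0,10.4,-1.5,0,0,0,0,10.4,-1.5,0,0,0,0,10.4,-1.5,0,0,0,0])

```text
time: 14.18
position: [0.5549, 0.0542, 0.2469]
tool_rot: [0.831, 0.557, -0.001, -0.0]
ft_force: [-0.2, -0.1, -0.7]
grip_width: 0.0336
```

```bash
python3 -c "
from tube import *
o=robot.get_obs()['position'];print(o);tube(.5552,.0540,.160)"
```

```text
[0.55485599 0.05420803 0.24686625]
side 0.17 62 lat 0.8 w 23.4 front -16.1 e [-0.92  0.38]
side 0.19 67 lat 1.6 w 26.0 front -15.7 e [-0.92  0.38]
side 0.21 66 lat 0.8 w 25.8 front -16.3 e [-0.92  0.38]
side 0.23 68 lat 0.1 w 25.7 front -17.0 e [-0.92  0.38]
side 0.25 71 lat -1.8 w 44.7 front -15.1 e [-0.92  0.38]
scene 0.17 30 lat -0.7 w 23.5 front -17.4 e [-0.67  0.74]
scene 0.19 41 lat 0.1 w 26.8 front -16.9 e [-0.67  0.74]
scene 0.21 43 lat -0.6 w 26.6 front -15.5 e [-0.67  0.74]
scene 0.23 43 lat -1.4 w 26.3 front -16.6 e [-0.67  0.74]
scene 0.25 37 lat 0.5 w 51.4 front -19.6 e [-0.67  0.74]
[0.55498857 0.05338827 0.24705452]
```

Request:
drive_tool(targets=[0,0,3,0,0,0,0,0,6,0,0,0,0,0,8.5,0,0,0,0,0,9.7,0,0,0,0,0,9.7,0,0,0,0,0,10.2,0,0,0,0,0,10.8,0,0,0,0,0,11.6,0,0,0])

```text
time: 14.95
position: [0.5568, 0.054, 0.1323]
tool_rot: [0.831, 0.556, 0.001, 0.001]
ft_force: [-0.0, -0.2, -0.6]
grip_width: 0.0334
```

Request:
drive_tool(targets=[0,0,0.5,0,0,0,0,0,1.2,0,0,0,0,0,1.9,0,0,0,0,0,2.6,0,0,0,0,0,3.3,0,0,0,0,0,3.7,0,0,0,0,0,3.7,0,0,0])

```text
time: 15.53
position: [0.5556, 0.0548, 0.0947]
tool_rot: [0.831, 0.556, 0.0, 0.0]
ft_force: [-1.4, 0.9, 5.5]
grip_width: 0.0334
```

Request:
drive_tool(targets=[0,0,0,0,0,0,0,0,0,0,0,0,0,0,0,0,0,0,0,0,-2,0,0,0,0,0,-5,0,0,0,0,0,-9,0,0,0], grip=-0.4)

```text
time: 16.03
position: [0.5531, 0.0547, 0.1824]
tool_rot: [0.831, 0.556, -0.003, -0.002]
ft_force: [1.1, -0.5, 0.2]
grip_width: 0.0591
```

Request:
drive_tool(targets=[-34.4,1.4,0,0,0,-90,-34.4,1.4,0,0,0,-90,-34.4,1.4,0,0,0,-90,-34.4,1.4,0,0,0,-90,-34.4,1.4,0,0,0,-90,-34.4,1.4,0,0,0,-90,-34.4,1.4,0,0,0,-90,-34.4,1.4,0,0,0,-90,-34.4,1.4,0,0,0,-90,-34.4,1.4,4,0,0,-90,-34.4,1.4,4,0,0,-90,-34.4,1.4,4,0,0,-90], grip=-1)

```text
time: 17.03
position: [0.4353, -0.2689, 0.1414]
tool_rot: [0.287, 0.958, 0.001, -0.003]
ft_force: [0.1, 0.6, 0.6]
grip_width: 0.0869
```

Request:
drive_tool(targets=[0,0,0,0,0,-4,0,0,0,0,0,-4,0,0,0,0,0,-4])

```text
time: 17.28
position: [0.4372, -0.2688, 0.144]
tool_rot: [0.256, 0.967, 0.0, -0.0]
ft_force: [-1.0, 0.3, -0.2]
grip_width: 0.0874
```

Run:
```python
from h import *
C=cam('wrist'); o=robot.get_obs();print(o['position'],o['tool_rot'])
p,d=robot.camera('wrist'); cv2.imwrite('pics/w3.png',p[:,:,::-1]); np.savez('pics/w3.npz',d=d,K=C[0],D=C[1],R=C[2],t=C[3])
p,d=robot.camera('scene'); a=cv2.resize(p[140:290,200:400,::-1],None,fx=4,fy=4,interpolation=cv2.INTER_CUBIC);cv2.imwrite('pics/s5.png',a)
```

```text
[ 0.43721228 -0.26876904  0.14403725] [ 2.55812382e-01  9.66726436e-01  7.67357366e-05 -1.29782883e-04]
```

View pics/s5.png

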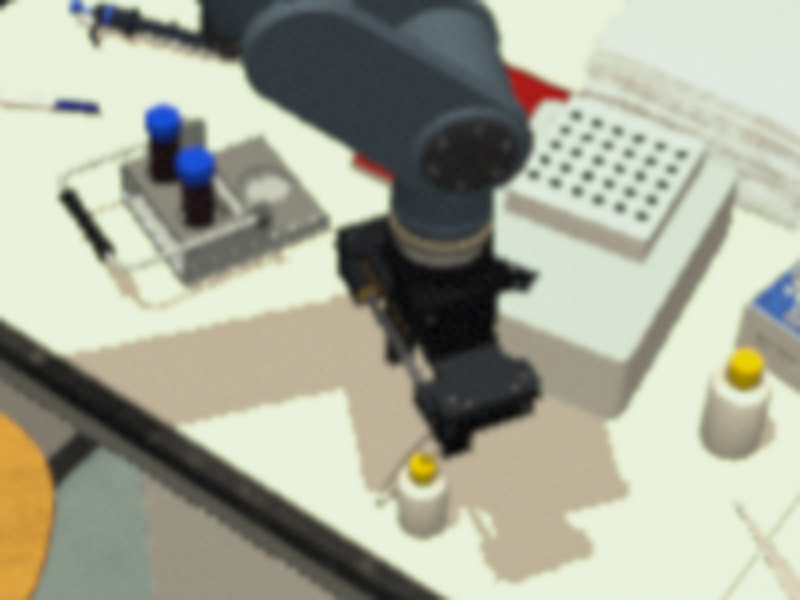

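View pics/w3.png

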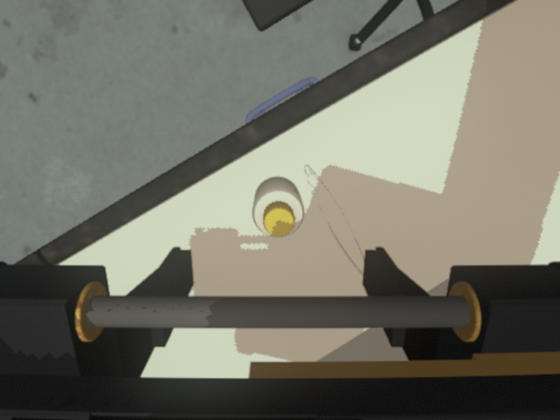

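Run:
```python
from carr import *
C,d,p=run('pics/w3'); X=cloud(C,d); Z=X[...,2]
m=np.abs(Z-.075)<.006; n=np.zeros_like(m); n[195:240,258:302]=1; m&=n
c=max(cv2.findContours(m.astype(np.uint8),cv2.RETR_EXTERNAL,cv2.CHAIN_APPROX_NONE)[0],key=cv2.contourArea).reshape(-1,2)
print(cv2.minEnclosingCircle(onz(C,c,.0745)[:,:2].astype(np.float32)), X[m].mean(0))
```

```text
((0.4369770884513855, -0.26846083998680115), 0.011536756530404091) [ 0.43739395 -0.26863006  0.07350288]
```

Request:
drive_tool(targets=[0,0,2.5,0,0,-7,0,0,5.5,0,0,-7,0,0,8.5,0,0,-7,0,0,11,0,0,-7,0,0,11.9,0,0,-7,0,0,11.9,0,0,-7])

```text
time: 17.88
position: [0.4363, -0.2676, 0.0235]
tool_rot: [0.196, 0.981, 0.001, -0.002]
ft_force: [-0.6, -0.8, -0.2]
grip_width: 0.0864
```

Request:
drive_tool(targets=[0,0,0,0,0,0,0,0,0,0,0,0,0,0,0,0,0,0,0,0,0,0,0,0,0,0,0,0,0,0,0,0,0,0,0,0,0,0,0,0,0,0,0,0,0,0,0,0,0,0,0,0,0,0], grip=1)

```text
time: 18.63
position: [0.4373, -0.2689, 0.0254]
tool_rot: [0.195, 0.981, -0.0, 0.0]
ft_force: [-0.3, 0.0, 3.1]
grip_width: 0.0392
```

Request:
drive_tool(targets=[0,0,-4,0,0,0,0,0,-8,0,0,0,0,1,-12,0,0,0,-0.5,4,-16,0,0,0,-1.4,8,-17.5,0,0,0,-2.2,12,-17.5,0,0,0,-2.9,16,-17.5,0,0,0,-3.6,20,-17.5,0,0,0,-4.3,24,-17.5,0,0,0,-5.1,28,-17.5,0,0,0,-5.8,32,-17.5,0,0,0,-6.5,36,-17.5,0,0,0])

```text
time: 19.63
position: [0.6345, 0.0396, 0.1997]
tool_rot: [0.195, 0.981, -0.0, -0.001]
ft_force: [0.2, -2.1, -1.1]
grip_width: 0.039
```

Request:
drive_tool(targets=[-0.3,1.6,0,0,0,0,-0.3,1.6,0,0,0,0,-0.3,1.6,0,0,0,0,-0.3,1.6,0,0,0,0])

```text
time: 19.97
position: [0.6421, 0.0505, 0.1995]
tool_rot: [0.195, 0.981, -0.0, -0.001]
ft_force: [0.1, -0.2, -0.5]
grip_width: 0.0389
```

Run:
```python
from h import *
C=cam('wrist'); o=robot.get_obs();print(o['position'],o['tool_rot'],o['time'])
p,d=robot.camera('wrist'); cv2.imwrite('pics/w4.png',p[:,:,::-1]); np.savez('pics/w4.npz',d=d,K=C[0],D=C[1],R=C[2],t=C[3])
p,d=robot.camera('side'); C=cam('side'); X=cloud(C,d); cv2.imwrite('pics/s6.png',cv2.resize(p[100:240,200:360,::-1],None,fx=4,fy=4,interpolation=cv2.INTER_CUBIC))
p,d=robot.camera('scene'); C=cam('scene');X=cloud(C,d);Z=X[...,2];zp=.025
v,u=np.mgrid[:420,:560]; P=onz(C,np.c_[u.ravel(),v.ravel()],zp).reshape(420,560,3)
m=(np.hypot(P[...,0]-.644,P[...,1]-.052)<.035)&(Z<zp-.005)&(d>0)
k,l,s,c=cv2.connectedComponentsWithStats(m.astype(np.uint8),connectivity=4); i=1+np.argmax(s[1:,4]); w=P[l==i][:,:2]; print(len(w),w.mean(0),'was .6434 .0508')
print(robot.get_obs()['position'])
```

```text
[0.64205508 0.05047529 0.19951506] [ 1.95365669e-01  9.80729658e-01 -4.93205630e-04 -1.16151868e-03] 19.9667
85 [0.64336013 0.05154857] was .6434 .0508
[0.64245008 0.0496791  0.20016187]
```

View pics/w4.png

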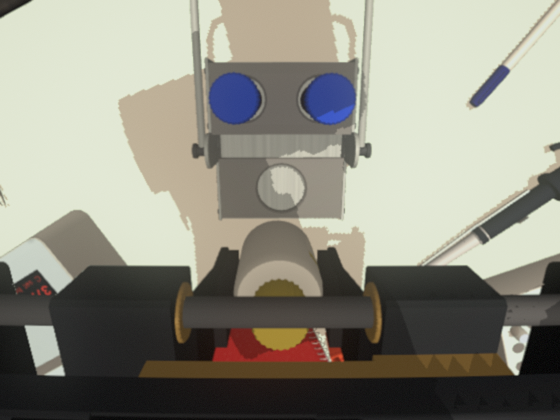

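View pics/s6.png

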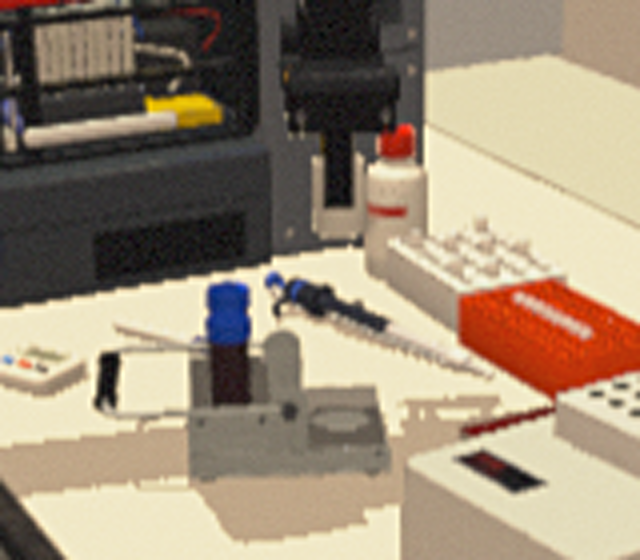

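Run:
```python
from holes import *
holes('pics/w4',[(281,188,.025)])
C,d,p=run('pics/w4'); X=cloud(C,d); Z=X[...,2]
for (u,v) in [(235,98),(328,98)]:
    m=np.abs(Z-.121)<.012; n=np.zeros_like(m); n[v-35:v+35,u-35:u+35]=1; m&=n; print(X[m].mean(0), np.percentile(X[m][:,2],[5,50,95]))
```

```text
[0.6442 0.0521] r 0.0224 130
[0.55531184 0.05480559 0.11983741] [0.11839125 0.11998193 0.12118977]
[0.57975223 0.11307838 0.11973944] [0.11813072 0.11995193 0.1211479 ]
```

Request:
drive_tool(targets=[-0.1,0.3,3,0,0,0,-0.1,0.3,6.5,0,0,0,-0.1,0.3,10,0,0,0,-0.1,0.3,12.5,0,0,0,-0.1,0.3,13.8,0,0,0,-0.1,0.3,13.8,0,0,0,-0.1,0.3,13.8,0,0,0,-0.1,0.3,13.8,0,0,0])

```text
time: 20.78
position: [0.647, 0.053, 0.0642]
tool_rot: [0.196, 0.981, 0.0, 0.002]
ft_force: [0.0, -1.4, -0.5]
grip_width: 0.039
```

Request:
drive_tool(targets=[0,0,0.5,0,0,0,0,0,0.5,0,0,0,0,0,0.5,0,0,0])

```text
time: 21.03
position: [0.6457, 0.0536, 0.0583]
tool_rot: [0.195, 0.981, 0.0, 0.001]
ft_force: [1.0, -0.1, -1.4]
grip_width: 0.0392
```

Request:
drive_tool(targets=[0.1,-0.2,0.4,0,0,0,0.1,-0.2,0.8,0,0,0,0.1,-0.2,1.2,0,0,0,0.1,-0.2,1.6,0,0,0,0.1,-0.2,1.6,0,0,0])

```text
time: 21.45
position: [0.6428, 0.0521, 0.04]
tool_rot: [0.195, 0.981, -0.0, -0.001]
ft_force: [-1.3, 0.8, -1.1]
grip_width: 0.0389
```

Request:
drive_tool(targets=[0,0,0.3,0,0,0,0,0,0.6,0,0,0,0,0,0.9,0,0,0,0,0,1.1,0,0,0,0,0,1.1,0,0,0])

```text
time: 21.87
position: [0.644, 0.0521, 0.0324]
tool_rot: [0.195, 0.981, -0.0, 0.0]
ft_force: [-3.4, 0.5, 10.0]
grip_width: 0.0388
```

Request:
drive_tool(targets=[0,0,0,0,0,0,0,0,0,0,0,0,0,0,0,0,0,0,0,0,-2,0,0,0,0,0,-5,0,0,0,0,0,-9,0,0,0,0,0,-13,0,0,0,0,0,-17,0,0,0,0,0,-21,0,0,0,0,0,-25,0,0,0,0,0,-25,0,0,0,0,0,-25,0,0,0], grip=-0.4)

```text
time: 22.87
position: [0.6454, 0.052, 0.2835]
tool_rot: [0.195, 0.981, 0.0, 0.004]
ft_force: [0.2, 0.3, -1.2]
grip_width: 0.0613
```

Run:
```python
from h import *
C=cam('wrist'); o=robot.get_obs();print(o['position'],o['tool_rot'],o['time'])
p,d=robot.camera('wrist'); cv2.imwrite('pics/w5.png',p[:,:,::-1]); np.savez('pics/w5.npz',d=d,K=C[0],D=C[1],R=C[2],t=C[3])
```

```text
[0.6453551  0.05199353 0.28349311] [1.95228616e-01 9.80751358e-01 3.85408631e-04 3.52309498e-03] 22.8667
```

View pics/w5.png

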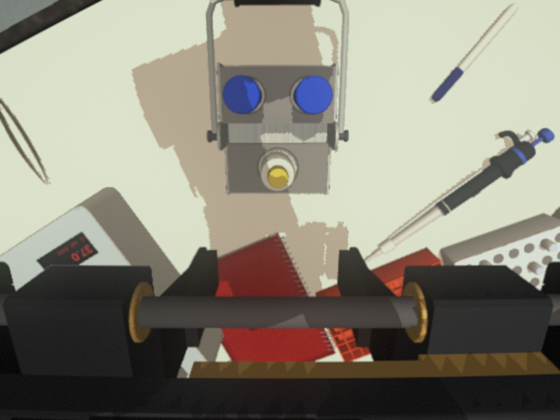

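Run:
```python
from carr import *
C,d,p=run('pics/w5'); X=cloud(C,d); Z=X[...,2]
for (u,v,z) in [(242,95,.121),(313,95,.121),(278,178,.082)]:
    m=np.abs(Z-z)<.008; n=np.zeros_like(m); n[v-25:v+25,u-25:u+25]=1; m&=n; print(X[m].mean(0), np.percentile(X[m][:,2],[5,50,95]))
C,d,p=run('pics/w1'); X=cloud(C,d); s=X[54:66,235:302].reshape(-1,3); s=s[(s[:,2]>.045)]; print(s.mean(0),np.percentile(s[:,2],[50,95]))
print(C[2]@np.array([.482,.119,.06])+C[3])
```

```text
[0.55512933 0.05444332 0.11984955] [0.11838771 0.11989409 0.12116875]
[0.57990424 0.11326007 0.11980242] [0.11839274 0.11983181 0.1211155 ]
[0.64412022 0.05232303 0.08051022] [0.07851045 0.08071223 0.082064  ]
[0.48321341 0.11955618 0.06846484] [0.0662153 0.0678261]
[-0.01090226 -0.1570993   0.36996867]
```

Request:
drive_tool(targets=[21,0,8,0,0,90,21,0,8,0,0,90,21,0,8,0,0,90,21,0,8,0,0,90,21,0,8,0,0,90,21,0,8,0,0,90,21,0,8,0,0,90,21,0,8,0,0,90,21,0,8,0,0,90,21,0,8,0,0,90,21,0,8,0,0,90,21,0,8,0,0,90])

```text
time: 23.92
position: [0.4476, 0.1324, 0.198]
tool_rot: [0.813, 0.582, -0.002, -0.002]
ft_force: [-0.4, 0.0, 0.3]
grip_width: 0.061
```

Request:
drive_tool(targets=[0,0,0,0,0,4,0,0,0,0,0,4,0,0,0,0,0,4])

```text
time: 24.17
position: [0.4482, 0.1324, 0.1986]
tool_rot: [0.831, 0.557, -0.002, -0.001]
ft_force: [-0.2, 0.4, 0.5]
grip_width: 0.0608
```

Run:
```python
from h import *
o=robot.get_obs();print(o['position'],o['tool_rot'],o['time'],o['q']); print(Ro.from_quat(o['tool_rot']).as_matrix().round(3))
```

```text
[0.44819237 0.13241475 0.19862725] [ 0.83076749  0.55661553 -0.00182769 -0.00108585] 24.1667 [ 4.74846315e-02  3.54576127e-01  1.84051397e+00 -3.52423640e-05
  9.50754281e-01  4.37685822e-01]
[[ 0.38   0.925 -0.004]
 [ 0.925 -0.38  -0.   ]
 [-0.002 -0.004 -1.   ]]
```

Request:
drive_tool(targets=[0,0.2,0,-7,0,0,0,0.2,2,-14,0,0,0,0.2,4,-21,0,0,0,0.2,6.5,-25,0,0,0,0.2,6.5,-25,0,0,0,0.2,6.5,-25,0,0])

```text
time: 24.67
position: [0.4518, 0.1291, 0.1372]
tool_rot: [0.812, 0.543, 0.116, 0.18]
ft_force: [1.5, -1.4, 0.2]
grip_width: 0.0607
```

Run:
```python
from h import *
o=robot.get_obs();print(o['position'],o['time'],o['q']); R=Ro.from_quat(o['tool_rot']).as_matrix();print(R.round(3))
c=np.array([.924,-.383,0]); 
S=np.array([.482,.119,.060]); t=S+R[:,2]*.0187; print('target',t,'shift cm',R.T@(t-o['position'])*100)
p,d=robot.camera('side'); cv2.imwrite('pics/s7.png',cv2.resize(p[100:240,160:340,::-1],None,fx=4,fy=4,interpolation=cv2.INTER_CUBIC))
```

```text
[0.45176838 0.12912177 0.13724068] 24.6667 [ 0.19782319  0.43884166  2.13701032 -0.8825458   0.3154067   1.40381402]
[[ 0.384  0.84   0.384]
 [ 0.923 -0.346 -0.167]
 [-0.008  0.419 -0.908]]
target [0.48917434 0.11586864 0.04301726] shift cm [ 0.2881752  -0.34398226 10.214092  ]
```

View pics/s7.png

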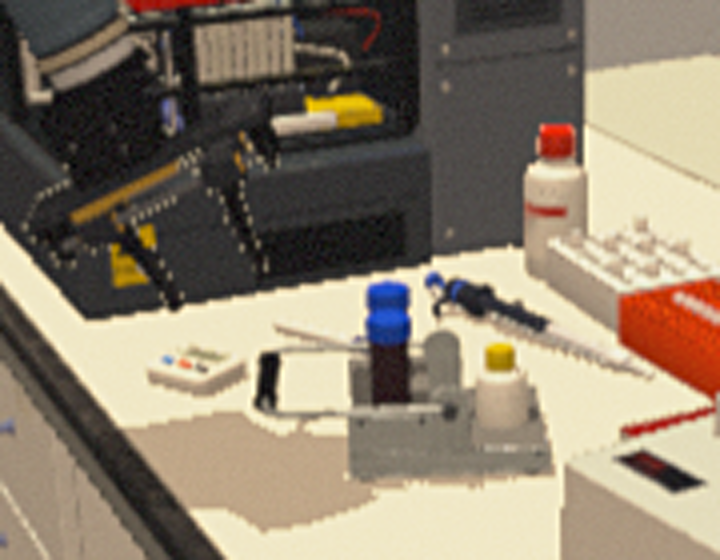

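Request:
drive_tool(targets=[0.3,-0.3,2,0,0,0,0.3,-0.3,4.5,0,0,0,0.3,-0.3,6,0,0,0,0.3,-0.3,6,0,0,0,0.3,-0.3,6,0,0,0])

```text
time: 25.13
position: [0.474, 0.1218, 0.0819]
tool_rot: [0.813, 0.542, 0.114, 0.181]
ft_force: [0.9, -0.2, 0.0]
grip_width: 0.0609
```

```bash
cat > st.py <<'E'
from h import *
o=robot.get_obs();print(o['position'],o['time'],o['q'].round(3),o['joint_velocities'].round(2),o['ft_force'].round(1)); R=Ro.from_quat(o['tool_rot']).as_matrix();print(R.round(3))
S=np.array([.482,.119,.060]); t=S+R[:,2]*.0187; print('target',t,'shift cm',R.T@(t-o['position'])*100)
E
python3 st.py
```

```text
[0.47404747 0.12177864 0.08189176] 25.1333 [ 0.169  0.588  2.134 -1.343  0.24   1.858] [ 0.01 -0.04  0.01  0.01 -0.    0.01] [ 0.9 -0.2  0. ]
[[ 0.387  0.839  0.382]
 [ 0.922 -0.348 -0.17 ]
 [-0.01   0.417 -0.909]]
target [0.48913426 0.11582597 0.0430083 ] shift cm [ 0.07289257 -0.14962402  4.20974895]
```

Request:
drive_tool(targets=[0,0,0,5,0,0,0,0,0,9,0,0,0,0,0,9,0,0,0,0,0,9,0,0])

```text
time: 25.47
position: [0.4732, 0.1167, 0.0835]
tool_rot: [0.823, 0.545, 0.076, 0.138]
ft_force: [0.2, -0.4, 0.6]
grip_width: 0.061
```

```bash
sed -i 's/\.0187/.015/' st.py; python3 st.py
```

```text
[0.47321809 0.11668839 0.08354076] 25.4667 [ 0.125  0.563  2.068 -0.636  0.304  1.116] [-0.14 -0.06 -0.21  2.07  0.23 -2.18] [ 0.2 -0.4  0.6]
[[ 0.394  0.877  0.276]
 [ 0.919 -0.368 -0.145]
 [-0.025  0.311 -0.95 ]]
target [0.48614132 0.11683101 0.04574711] shift cm [ 0.61802024 -0.04644036  3.94585829]
```

Request:
drive_tool(targets=[0,0,0,0,0,0,0,0,0,0,0,0])

```text
time: 25.63
position: [0.4742, 0.1161, 0.0837]
tool_rot: [0.824, 0.544, 0.077, 0.14]
ft_force: [-0.4, 0.9, 0.4]
grip_width: 0.0612
```

```bash
python3 st.py
```

```text
[0.4742022  0.11608573 0.08367636] 25.6333 [ 0.125  0.564  2.068 -0.651  0.302  1.134] [ 0.01  0.01  0.02 -0.05 -0.    0.03] [-0.4  0.9  0.4]
[[ 0.396  0.875  0.28 ]
 [ 0.918 -0.369 -0.147]
 [-0.025  0.315 -0.949]]
target [0.48619413 0.11679945 0.0457674 ] shift cm [ 0.63601361 -0.17064429  3.92178746]
```

Request:
drive_tool(targets=[0.3,0,0,3,0,0,0.6,-0.1,1,3,0,0,0.6,-0.1,2,3,0,0,0.6,-0.1,2.8,3,0,0,0.6,-0.1,2.8,3,0,0,0.6,-0.1,2.8,3,0,0])

```text
time: 26.13
position: [0.4823, 0.1179, 0.0547]
tool_rot: [0.827, 0.547, 0.061, 0.118]
ft_force: [-0.1, 0.3, -0.6]
grip_width: 0.0607
```

```bash
python3 st.py
```

```text
[0.48233107 0.1178799  0.05467396] 26.1333 [ 0.109  0.63   2.03  -0.535  0.303  1.01 ] [ 0.   -0.02 -0.    0.02  0.01 -0.02] [-0.1  0.3 -0.6]
[[ 0.395  0.889  0.23 ]
 [ 0.918 -0.375 -0.128]
 [-0.027  0.262 -0.965]]
target [0.48544938 0.11708294 0.04552842] shift cm [0.07513381 0.06793231 0.9642303 ]
```

Steady, with q4 well inside its range. I'll do the last centimetre, then look.

Request:
drive_tool(targets=[0.1,0.1,0.5,0,0,0,0.1,0.1,1,0,0,0,0.1,0.1,1,0,0,0])

```text
time: 26.38
position: [0.4867, 0.1171, 0.0454]
tool_rot: [0.827, 0.546, 0.062, 0.118]
ft_force: [-0.3, 1.0, 0.9]
grip_width: 0.0611
```

```bash
python3 st.py
python3 - <<'E'
from h import *
p,d=robot.camera('side'); a=cv2.resize(p[110:230,170:320,::-1],None,fx=5,fy=5,interpolation=cv2.INTER_CUBIC); cv2.imwrite('pics/s8.png',a)
p,d=robot.camera('scene'); a=cv2.resize(p[120:240,170:320,::-1],None,fx=5,fy=5,interpolation=cv2.INTER_CUBIC); cv2.imwrite('pics/s9.png',a)
E
```

```text
[0.48674872 0.11712463 0.04540356] 26.3833 [ 0.106  0.653  2.025 -0.564  0.286  1.038] [-0.   -0.01  0.    0.03  0.01 -0.03] [-0.3  1.   0.9]
[[ 0.395  0.889  0.231]
 [ 0.918 -0.375 -0.127]
 [-0.027  0.262 -0.965]]
target [0.48546356 0.11709027 0.04553084] shift cm [-0.05428841 -0.10963346 -0.04151448]
```

View pics/s8.png

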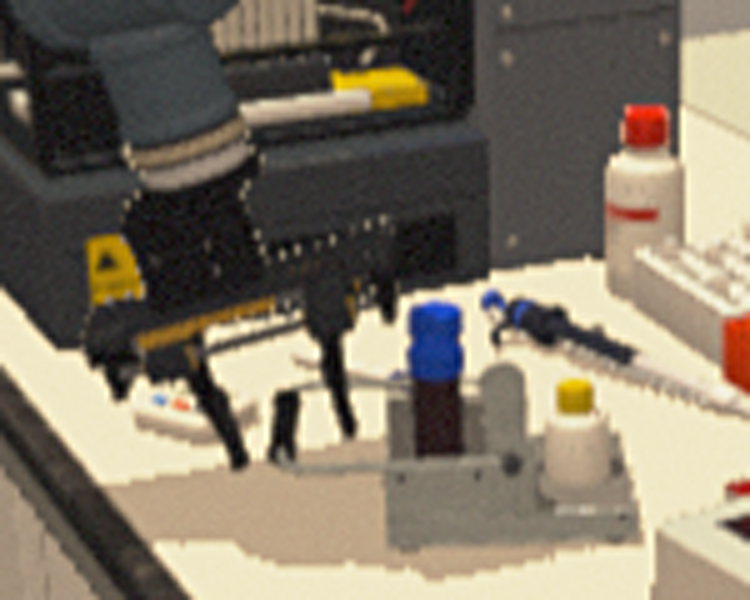

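View pics/s9.png

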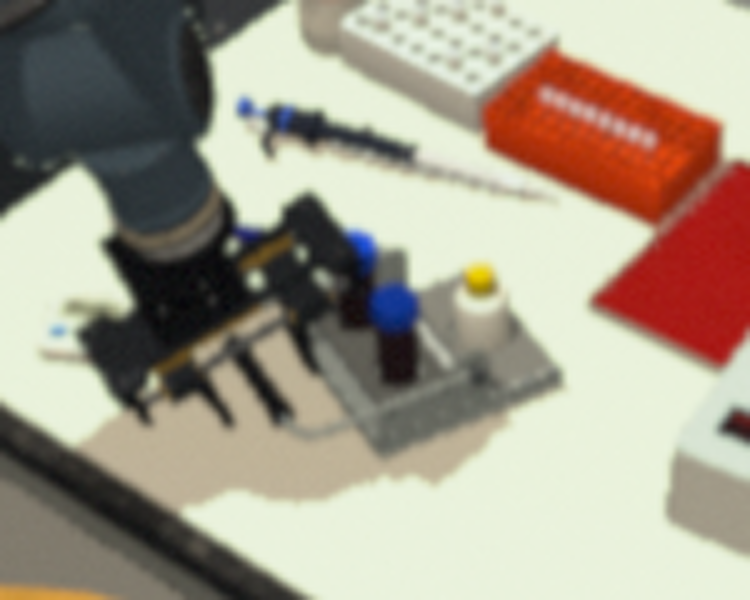

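Request:
drive_tool(targets=[0,0,0,0,0,0,0,0,0,0,0,0,0,0,0,0,0,0,0,0,0,0,0,0,0,0,0,0,0,0,0,0,0,0,0,0,0,0,0,0,0,0,0,0,0,0,0,0,0,0,0,0,0,0], grip=1, squeeze=12)

```text
time: 27.23
position: [0.4855, 0.117, 0.0457]
tool_rot: [0.827, 0.546, 0.061, 0.117]
ft_force: [-2.3, 0.7, -0.2]
grip_width: 0.0155
```

```bash
python3 st.py
```

```text
[0.48553364 0.11701438 0.04566904] 27.2333 [ 0.106  0.651  2.026 -0.562  0.288  1.036] [ 0.  0. -0. -0.  0. -0.] [-2.3  0.7 -0.2]
[[ 0.395  0.889  0.229]
 [ 0.918 -0.375 -0.128]
 [-0.028  0.261 -0.965]]
target [0.48543693 0.11708464 0.04552523] shift cm [ 0.00302512 -0.01498997  0.01076456]
```

```bash
cat > arc.py <<'E'
from h import *
import sys
o=robot.get_obs(); p0=o['position']; R0=Ro.from_quat(o['tool_rot'])
c=np.array([np.cos(np.radians(-22.5)),np.sin(np.radians(-22.5)),0]); zz=np.array([0,0,1.])
S0=p0-R0.as_matrix()[:,2]*.015; P=S0+.135*c
x=np.cross(c,-zz); Rf=Ro.from_matrix(np.c_[x,c,-zz])   # final
rel=(R0.inv()*Rf).as_rotvec()
def pose(f):
    ph=f*np.pi/2; S=P+.135*(-np.cos(ph)*c+np.sin(ph)*zz); R=R0*Ro.from_rotvec(rel*f)
    return S+.015*R.as_matrix()[:,2],R
b=(p0,R0)
for seg in (np.arange(1,13)/24,np.arange(13,25)/24):
    for f in seg:
        p,R=pose(f); print(np.round(np.r_[b[1].as_matrix().T@(p-b[0])*100,np.degrees((b[1].inv()*R).as_rotvec())],1).tolist())
    b=pose(seg[-1]); print(b[0])
E
python3 arc.py
```

```text
[-0.0, 0.2, -0.8, 0.6, 0.1, -0.0]
[-0.0, 0.5, -1.7, 1.3, 0.1, -0.0]
[-0.1, 0.9, -2.5, 1.9, 0.2, -0.1]
[-0.1, 1.3, -3.3, 2.5, 0.3, -0.1]
[-0.1, 1.7, -4.0, 3.1, 0.3, -0.1]
[-0.1, 2.2, -4.7, 3.8, 0.4, -0.1]
[-0.1, 2.8, -5.4, 4.4, 0.5, -0.2]
[-0.1, 3.4, -6.0, 5.0, 0.6, -0.2]
[-0.2, 4.0, -6.7, 5.7, 0.6, -0.2]
[-0.2, 4.7, -7.2, 6.3, 0.7, -0.2]
[-0.2, 5.4, -7.7, 6.9, 0.8, -0.3]
[-0.2, 6.1, -8.2, 7.6, 0.8, -0.3]
[0.52036364 0.1028365  0.14073512]
[-0.0, 0.7, -0.5, 0.6, 0.1, -0.0]
[-0.0, 1.4, -1.0, 1.3, 0.1, -0.0]
[-0.0, 2.2, -1.4, 1.9, 0.2, -0.1]
[-0.0, 3.0, -1.8, 2.5, 0.3, -0.1]
[-0.0, 3.8, -2.1, 3.1, 0.3, -0.1]
[-0.0, 4.6, -2.3, 3.8, 0.4, -0.1]
[-0.0, 5.5, -2.5, 4.4, 0.5, -0.2]
[0.0, 6.3, -2.7, 5.0, 0.6, -0.2]
[0.0, 7.2, -2.8, 5.7, 0.6, -0.2]
[0.0, 8.1, -2.8, 6.3, 0.7, -0.2]
[0.0, 8.9, -2.8, 6.9, 0.8, -0.3]
[0.0, 9.8, -2.7, 7.6, 0.8, -0.3]
[0.60682045 0.06726747 0.18014381]
```

Request:
drive_tool(targets=[0,0.2,-0.8,0.6,0.1,0,0,0.5,-1.7,1.3,0.1,0,-0.1,0.9,-2.5,1.9,0.2,-0.1,-0.1,1.3,-3.3,2.5,0.3,-0.1,-0.1,1.7,-4,3.1,0.3,-0.1,-0.1,2.2,-4.7,3.8,0.4,-0.1,-0.1,2.8,-5.4,4.4,0.5,-0.2,-0.1,3.4,-6,5,0.6,-0.2,-0.2,4,-6.7,5.7,0.6,-0.2,-0.2,4.7,-7.2,6.3,0.7,-0.2,-0.2,5.4,-7.7,6.9,0.8,-0.3,-0.2,6.1,-8.2,7.6,0.8,-0.3])

```text
time: 28.23
position: [0.5176, 0.1034, 0.1407]
tool_rot: [0.831, 0.552, 0.028, 0.056]
ft_force: [-5.6, 1.6, 2.5]
grip_width: 0.0159
```

```bash
python3 st.py
python3 - <<'E'
from h import *
p,d=robot.camera('side'); a=cv2.resize(p[90:230,190:340,::-1],None,fx=4.2,fy=4.2,interpolation=cv2.INTER_CUBIC); cv2.imwrite('pics/s10.png',a)
E
```

```text
[0.51763581 0.10335885 0.14069703] 28.2333 [ 0.024  0.49   1.826 -0.1    0.721  0.493] [-0.09 -0.05 -0.29  0.16  0.46 -0.24] [-5.6  1.6  2.5]
[[ 0.388  0.915  0.109]
 [ 0.921 -0.384 -0.063]
 [-0.016  0.125 -0.992]]
target [0.48363413 0.11805538 0.04511923] shift cm [ 0.18521688 -4.86810608  9.01883753]
```

View pics/s10.png

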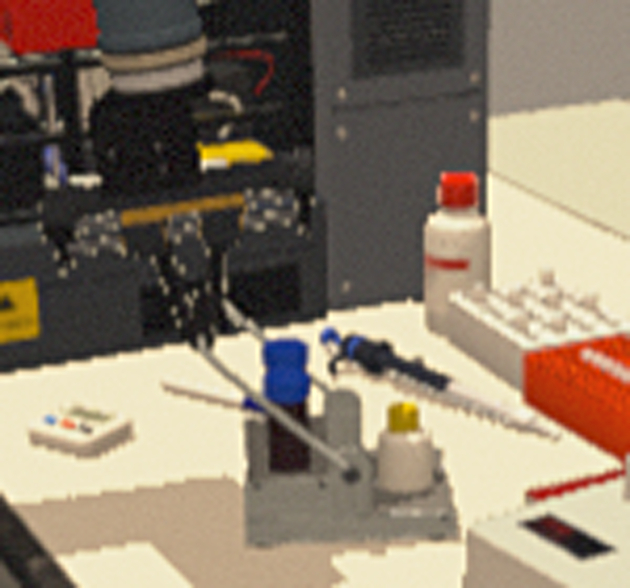

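Request:
drive_tool(targets=[0,0.6,-0.6,0.6,0.1,0,0,1.3,-1.1,1.3,0.1,0,0,2.1,-1.6,1.9,0.2,-0.1,0,2.9,-2,2.5,0.3,-0.1,0,3.7,-2.3,3.1,0.3,-0.1,0,4.5,-2.5,3.8,0.4,-0.1,0,5.4,-2.7,4.4,0.5,-0.2,0,6.2,-2.9,5,0.6,-0.2,0,7.1,-3,5.7,0.6,-0.2,0,8,-3,6.3,0.7,-0.2,0,8.9,-3,6.9,0.8,-0.3,0,9.8,-2.9,7.6,0.8,-0.3])

```text
time: 29.28
position: [0.607, 0.0672, 0.1832]
tool_rot: [0.831, 0.556, -0.001, -0.001]
ft_force: [-0.6, 0.7, 1.0]
grip_width: 0.0156
```

Request:
drive_tool(targets=[0,0,0,0,0,0,0,0,0,0,0,0,0,0,0,0,0,0,0,0,0,0,0,0], squeeze=45)

```text
time: 29.62
position: [0.6068, 0.0672, 0.1831]
tool_rot: [0.831, 0.556, -0.0, 0.0]
ft_force: [-1.2, -0.1, 3.8]
grip_width: 0.0145
```

```bash
python3 st.py
python3 - <<'E'
from h import *
p,d=robot.camera('side'); a=cv2.resize(p[90:230,190:340,::-1],None,fx=4.2,fy=4.2,interpolation=cv2.INTER_CUBIC); cv2.imwrite('pics/s11.png',a)
p,d=robot.camera('scene'); a=cv2.resize(p[110:230,190:340,::-1],None,fx=4.2,fy=4.2,interpolation=cv2.INTER_CUBIC); cv2.imwrite('pics/s12.png',a)
E
```

```text
[0.60675223 0.06723649 0.18311265] 29.6167 [-7.200e-02  5.540e-01  1.510e+00 -1.000e-03  1.078e+00  3.200e-01] [ 0. -0.  0. -0. -0.  0.] [-1.2 -0.1  3.8]
[[ 0.382  0.924  0.   ]
 [ 0.924 -0.382 -0.001]
 [-0.001  0.    -1.   ]]
target [0.48200237 0.11898934 0.045     ] shift cm [  0.02363649 -13.51163829  13.80561337]
```

View pics/s11.png

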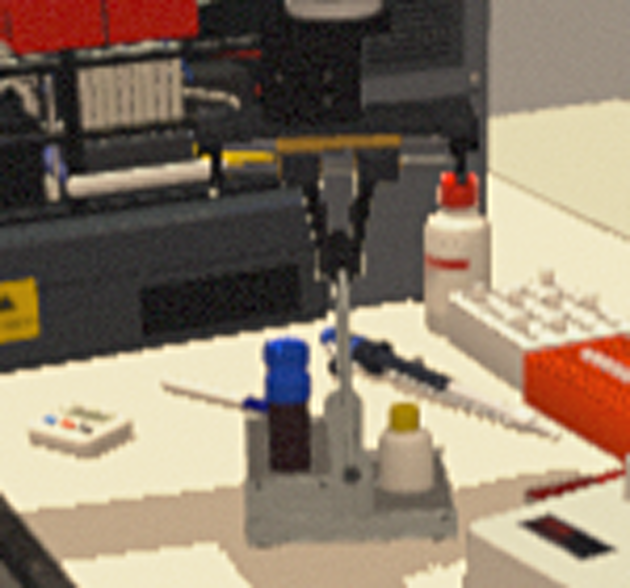

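View pics/s12.png

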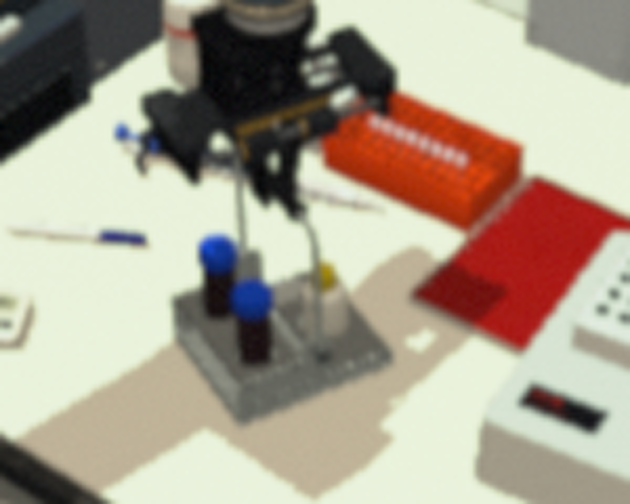

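Request:
drive_tool(targets=[0,0,-0.1,0,0,0,0,0,-0.3,0,0,0,0,0,-0.5,0,0,0,0,0,-0.8,0,0,0,0,0,-1.2,0,0,0,0,0,-1.6,0,0,0,0,0,-2,0,0,0,0,0,-2.5,0,0,0,0,0,-3,0,0,0,0,0,-3.5,0,0,0,0,0,-4,0,0,0,0,0,-4.5,0,0,0])

```text
time: 30.72
position: [0.6073, 0.0672, 0.2285]
tool_rot: [0.831, 0.556, 0.0, 0.0]
ft_force: [-0.8, 0.2, -5.2]
grip_width: 0.0144
```

Request:
drive_tool(targets=[0,0,-0.5,0,0,0,0,0,-1,0,0,0,0,0,-1.5,0,0,0,0,0,-2,0,0,0,0,0,-2.5,0,0,0,0,0,-3,0,0,0,0,0,-3.5,0,0,0,0,0,-4,0,0,0,0,0,-4.5,0,0,0,0,0,-5,0,0,0,0,0,-5.3,0,0,0,0,0,-5.5,0,0,0])

```text
time: 31.72
position: [0.6076, 0.0672, 0.2835]
tool_rot: [0.831, 0.556, 0.0, 0.0]
ft_force: [0.2, 0.5, -6.1]
grip_width: 0.0153
```

Request:
drive_tool(targets=[0,0,0,0,0,0,0,0,0,0,0,0,0,0,0,0,0,0,0,0,0,0,0,0,0,0,0,0,0,0,0,0,0,0,0,0,0,0,0,0,0,0,0,0,0,0,0,0,0,0,0,0,0,0,0,0,0,0,0,0,0,0,0,0,0,0,0,0,0,0,0,0])

```text
time: 32.72
position: [0.6073, 0.0672, 0.2829]
tool_rot: [0.831, 0.556, 0.0, 0.0]
ft_force: [-0.2, 0.2, -6.4]
grip_width: 0.0143
```

```bash
python3 st.py
python3 - <<'E'
from h import *
p,d=robot.camera('side'); a=cv2.resize(p[50:230,190:370,::-1],None,fx=3.3,fy=3.3,interpolation=cv2.INTER_CUBIC); cv2.imwrite('pics/s13.png',a)
C=cam('side');X=cloud(C,d);Z=X[...,2]
p,d=robot.camera('scene'); a=cv2.resize(p[70:250,170:350,::-1],None,fx=3.3,fy=3.3,interpolation=cv2.INTER_CUBIC); cv2.imwrite('pics/s14.png',a)
C=cam('scene');X=cloud(C,d)
c=np.array([np.cos(-.3927),np.sin(-.3927)]);e=np.array([-c[1],c[0]])
O=np.array([.6063,.0678]); q=X.reshape(-1,3); lx=(q[:,:2]-O)@c; ly=(q[:,:2]-O)@e
for nm,m in dict(low=(lx>.01)&(lx<.07)&(abs(ly)<.055)&(q[:,2]>.1)&(q[:,2]<.145),high=(lx<-.015)&(lx>-.07)&(abs(ly)<.058)&(q[:,2]>.135)&(q[:,2]<.172)).items():
    A=np.c_[lx[m],ly[m],np.ones(m.sum())]; z=q[m,2]
    for _ in range(5):
        s=np.linalg.lstsq(A,z,rcond=None)[0]; r=abs(z-A@s)<.004; A=A[r];z=z[r]
    print(nm,len(z),'slope x,y,z0',s.round(4))
E
```

```text
[0.60734399 0.0671758  0.28288944] 32.7167 [-0.072  0.448  1.397 -0.     1.297  0.32 ] [ 0.  0. -0. -0. -0. -0.] [-0.2  0.2 -6.4]
[[ 0.383  0.924  0.   ]
 [ 0.924 -0.383 -0.   ]
 [-0.     0.    -1.   ]]
target [0.48200302 0.11899711 0.045     ] shift cm [-4.08115277e-03 -1.35692888e+01  2.37854222e+01]
low 103 slope x,y,z0 [ 0.0732 -0.008   0.1221]
high 146 slope x,y,z0 [ 0.0218 -0.0037  0.1565]
```

View pics/s13.png

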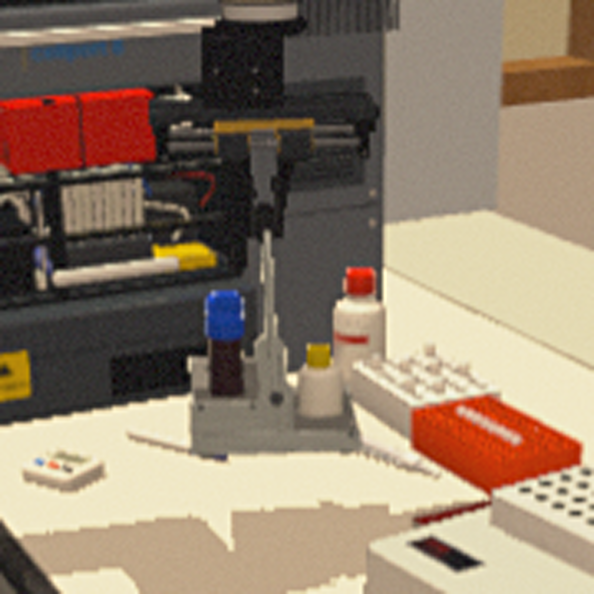

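View pics/s14.png

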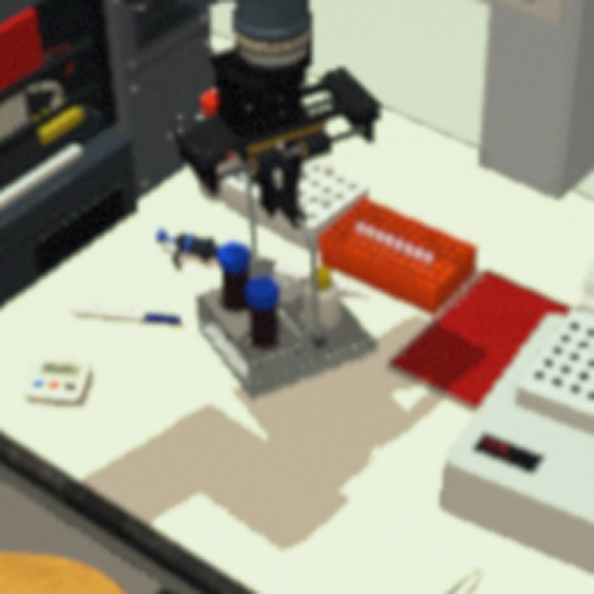

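Run:
```python
from h import *
c=np.array([np.cos(-.3927),np.sin(-.3927)]);e=np.array([-c[1],c[0]]);O=np.array([.6063,.0678])
for n in ['scene','side']:
    p,d=robot.camera(n); C=cam(n); X=cloud(C,d); h=cv2.cvtColor(p,cv2.COLOR_RGB2HSV)
    for nm,lo,hi in [('blue',(105,150,60),(130,255,255)),('yel',(20,150,100),(32,255,255))]:
        m=cv2.inRange(h,lo,hi)>0; m&=(np.hypot(X[...,0]-O[0],X[...,1]-O[1])<.09)&(X[...,2]>.15)
        q=X[m]; print(n,nm,len(q),'top',np.percentile(q[:,2],[50,97]).round(4),'loc x',((q[:,:2]-O)@c).mean().round(4),'loc y',np.percentile((q[:,:2]-O)@e,[3,97]).round(3))
o=robot.get_obs();print(o['time'],o['ft_force'],o['moment'],o['grip_width'])
print(robot.hand_in())
```

```text
scene blue 144 top [0.2183 0.2252] loc x -0.0407 loc y [-0.05   0.036]
scene yel 20 top [0.1797 0.1845] loc x 0.0468 loc y [-0.012  0.002]
side blue 143 top [0.2184 0.2229] loc x -0.0357 loc y [-0.052  0.037]
side yel 52 top [0.1767 0.3815] loc x 0.0379 loc y [-0.023  0.002]
32.9167 [-0.53869241 -0.68267753 -6.52535865] [-0.0813727   0.03570632  0.00072464] 0.014880889846952036
the job is handed in; nothing more can be done
None
```

The carrier is loaded, lifted by its upright handle and handed in after about 33 s. `hand_in` gives no verdict, so these are my own checks only.

**What I did:** I stood both tubes in the tube holes and the small bottle in the low hole, each down to the floor. I then gripped the folded sleeve, swung the handle upright and lifted straight up about 10 cm. The arm is still holding it there with a 45 N grip.

**Loading, checked on the bench:** in the wrist view the tube and bottle tops were within about 1.5 mm of the seated heights, and all three stood within 1 mm of their holes' centres.

**At the end:**
- The wrist carried a steady 6.4–6.5 N, which matches the fully loaded weight, and the joint speeds read zero.
- The plate heights put the underside at about 0.10 m.
- In both cameras the cap tops match seated tubes and bottle.
- The last pictures show the handle upright and the timer in place. I did not measure the forceps, timer or tape again, but nothing was seen touching them.

**What disagreed or needed mending:**
- Tilt is about 0.02 rad from the step between the two plates. A plane fit to the small low plate gave 0.07 rad, which I trust less; both are under the 0.12 limit.
- My first grip on tube A was too low and the fingers closed on the cap, so I gripped it again higher up.
- The first 25° tilt of the tool at the handle brought joint 4 close to its limit, so I backed off to about 15°.

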